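Load the slide scanner's swing tray

ROBOT

A 6-joint arm with a two-finger parallel gripper is mounted at the origin on a cart in front of the work surface, level with it; the furniture and walls round the work are solid. World frame = base frame: x ahead of the robot, y to its left, z up, the work surface at z = 0. Lengths are in m, angles in rad, forces in N, time in s.
With the tool pointing down it reaches from about 0.375 to 0.9 m from the base axis. Payload 3.1 kg.
Tool frame: the origin (TCP) lies between the finger pads; the fingertips stand 17 mm ahead of it and the grasp point (between the pads) lies 2 mm behind it (robot.nose_length is the distance from the TCP to the fingertips, in m); z points along the fingers, y is the line along which they close (so a half turn about z gives the same grasp; the last joint's range is limited). The gripper opens to 87 mm and grips with 3 to 60 N. Pads are 19 mm wide; open, the fingers measure 117 mm over their backs; the gripper's body (75 mm by 190 mm) begins 51 mm behind the grasp point.
Start: joints at [-1.347, 0.527, 1.433, -0, 1.181, -0.178], TCP at [0.245, -0.575, 0.24] pointing down, gripper open.
Joint ranges: [-3.08, 3.08], [-0.75, 2.2], [0.22, 2.44], [-1.43, 4.57], [0, 2.65], [-2.85, 2.85]. Speed limits (rad/s): [2.79, 2.79, 3.14, 3.14, 3.14, 3.14].

INTERFACE

Orientations are given as a unit quaternion [x, y, z, w].
In Python, from rig import robot, cams gives the robot as it stands.
- The arm moves only by the shell command python3 -m pendant 'ROWS' [FORCE]. ROWS is JSON, a list of rows, each an object with "jaw": the opening, from 0 (shut) to 1 (fully open); "linear": the shift along the tool's x, y, z in cm, a list of three; "twist": the turn about the tool's z in degrees. A call has 1 to 12 rows; each row shifts and turns the commanded pose from where the row before left it, along the tool's axes as they then stand; what a row does not reach is not made up. A row lasts 1/12 s, in which the tool goes at most 41.7 mm and 7.16 degrees, less where a joint would pass 70% of its speed; a pose out of reach is approached as far as the arm can. A call is refused whole if a number of a shift passes 4.17 or a number of a turn 7.16, either way. A call with a gripper value outside its range is refused whole. The fingers move at their own pace and stop on an object; FORCE is the grip in N (left out, the last holds). Time passes only in rows, so rows that do not move let the fingers close. It gives the time, the measured TCP pose, the force, the opening and the grip force at its end, in the units of the state.
- robot.get_obs(): the state, without advancing time (a new reading comes with each control period).
- cams.camera(name): name is "scene" or "top" or "wrist"; returns a dict with "color" (400x640x3 uint8, blue, green, red), "depth" (400x640 float32, m along the optical axis (not along the pixel's ray), 0 where there is no reading), "fov_y" (degrees; the focal length in pixels is half the picture's height over the tangent of half this angle, whatever the lens; pixels are square), "cx", "cy" (the principal point, pixels), "view" (4x4, takes a point from world to camera coordinates). Camera axes: x right, y down, z forward; pixel columns grow to the right and rows downward; lengths in m; the calibration is good to about 2 mm. A picture is of the moment at which its call begins.
- robot.hand_in(): hands the job in; it is judged then, once.
The state is a dict: "time": time; "q": joint angles; "joint_velocities": joint speeds; "joint_torque": joint torques, N m; "position": TCP position; "tool_rot": TCP orientation; "ft_force": force on the tool from outside, world axes, zero at the start; "moment": the same for the moment, N m; "grip_width": finger opening in m; "grip_force": force on a finger pad.
Only numpy, scipy, OpenCV 4.12 (cv2) and the standard library are available. Lean on these libraries where they do the work, as an engineer would, in place of code of your own. Each camera call takes 0.05 s, during which the arm holds its last target. There are 200 camera calls.

TASK

Swing the scanner's tray fully out by pushing the post at its free end. Turn over every slide carrier that is on the table, so that its window faces up, and lay each flat in the pocket of its own size while the tray is out. Then push the loaded tray fully home under the hood, leaving the other things on the table where they are.

Things in the scene. Friction and masses are not known exactly. Their poses are not given: they have to be found in the camera images.
- pivot (a point): Pivot of the scanner's swing tray: centre of a round 52 mm hub, 12 mm above the table. The scanner is fixed to the table but stands a little differently each time. Frame (fixed): x = away from the robot, across the home tray; the home tray runs along -y from here, 230 mm to its end, 78 mm wide; z up.
- hood (a point): Centre of the underside of the low white hood that reaches over the rear half of the home tray from 110 to 178 mm from the pivot, 40 mm above the table; axes as the pivot's. The hood is 74 mm (x) by 68 mm (y), its top 62 mm above the table; it reaches from 12 mm before the home tray's middle line to 62 mm behind it, where a column (45 to 62 mm behind) stands on the table.
- tray (a joint): Angle of the swing tray about the vertical pivot: 0 = home, under the hood, against its inner stop; grows as the free end swings out towards the robot (clockwise seen from above); 0.95 = fully out against its outer stop. It has light friction (about 1 N at the free end) and stays where it is left. It starts at or near home.
- post (a point): Push post on the free end of the tray: half-way up an upright round grey post 28 mm across, from 12 to 50 mm above the table, on the tray's middle line 213 mm from the pivot; push its side to swing the tray. Frame turns with the tray: x across the tray (at home, away from the robot), y along the tray towards the pivot, z up.
- pocket_small (a point): Centre of the floor of the small carrier's pocket in the tray, 64 mm from the pivot, floor 12 mm above the table. The pocket is 70 mm across the tray (its x) by 36 mm along it (its y), with rims 4 mm thick that rise 8 mm above the floor. Same axes as the post.
- pocket_medium (a point): Centre of the floor of the medium carrier's pocket in the tray, 109 mm from the pivot, floor 12 mm above the table. The pocket is 70 mm across the tray (its x) by 46 mm along it (its y), with rims 4 mm thick that rise 8 mm above the floor. Same axes as the post.
- pocket_large (a point): Centre of the floor of the large carrier's pocket in the tray, 164 mm from the pivot, floor 12 mm above the table. The pocket is 70 mm across the tray (its x) by 56 mm along it (its y), with rims 4 mm thick that rise 8 mm above the floor. Same axes as the post.
- small_centre (a point): Centre of the small slide carrier, a loose dark steel block 30 mm (x) by 64 mm (y) by 20 mm thick (z), about 0.12 kg; may be absent. Its z axis points out of the window face (white panel with a glass slide); the other face is dark with one thin black line. It starts flat on the table with the window face down (z axis down), 64 mm side pointing roughly away from the robot. It can stand on its 64 x 20 mm edge.
- medium_centre (a point): Centre of the medium slide carrier, a loose dark steel block 40 mm (x) by 64 mm (y) by 20 mm thick (z), about 0.12 kg; may be absent. Its z axis points out of the window face (white panel with a glass slide); the other face is dark with one thin black line. It starts flat on the table with the window face down (z axis down), 64 mm side pointing roughly away from the robot. It can stand on its 64 x 20 mm edge.
- large_centre (a point): Centre of the large slide carrier, a loose dark steel block 50 mm (x) by 64 mm (y) by 20 mm thick (z), about 0.12 kg; may be absent. Its z axis points out of the window face (white panel with a glass slide); the other face is dark with one thin black line. It starts flat on the table with the window face down (z axis down), 64 mm side pointing roughly away from the robot. It can stand on its 64 x 20 mm edge.
- dish_a: Bystander, loose, to be left alone: flat round dish, 60 mm across, 15 mm high; origin at the centre of its underside, z up.
- dish_b: Bystander, loose, to be left alone: flat round dish, 55 mm across, 15 mm high; origin at the centre of its underside, z up.
- objective_tub: Bystander, loose, to be left alone: clear tub with a black lid, 45 mm across, 64 mm high; origin at the centre of its underside, z up.
- glass_box: Bystander, loose, to be left alone: small cardboard box of cover glasses, 33 x 33 x 19 mm; origin at the centre of its underside, z up.
- keyboard_mid (a point): Centre of the underside of the black keyboard, which stays fixed: 450 mm left to right by 156 mm deep, 30 mm high; its left end comes close to the path of the push post.
- supply_box (a point): Centre of the underside of the grey lamp supply box, which stays fixed at the left rear: 250 mm deep, 160 mm wide, 204 mm high.
- screen (a point): Middle of the lower edge of the upright monitor screen, which stays fixed: 542 mm left to right, 36 mm deep, from 114 to 450 mm above the table, on a flat foot.
- carrier_small: The small carrier as a solid; same origin and axes as its centre point.
- carrier_medium: The medium carrier as a solid; same origin and axes as its centre point.
- carrier_large: The large carrier as a solid; same origin and axes as its centre point.

How it is judged:
By the outcome, as a careful person would: the job done as asked, in the order asked, and still so for the second after the job is handed in, with the robot touching nothing.
Of carrier_small, carrier_medium, carrier_large only 2 to 3 are there at a start; the rules pass over those that are not, and their reading is None.
At some moment in a run one of carrier_small, carrier_medium, carrier_large may be knocked a few centimetres aside while the robot is not near it.
Once in a run the grip may slacken for a moment while it holds something.
It also fails if it takes over 210 s, if anything falls off the work surface, if the arm or the gripper's body presses on something with over 40 N, if the wrist force passes 120 N, or if a joint passes its speed limit or range.

## Working session

There is one attempt and no reset: what is moved stays moved. The work goes in short steps, Python scripts to look and compute and a shell command to move; the robot and the scene stay as the last step left them, time stands still between calls to the robot, and variables do not carry over. Pictures are saved under pics/ and viewed, at most 14 in all, crops included, and the job is handed in when it is done.

```bash
ls; mkdir -p pics; cat > h.py <<'E'
import numpy as np,cv2
from rig import robot,cams
def cam(n):
    c=cams.camera(n); c['f']=200/np.tan(np.radians(c['fov_y'])/2); c['T']=np.linalg.inv(c['view']); return c
def pts(c):
    v,u=np.mgrid[:400,:640]; d=c['depth']
    P=np.stack([(u-c['cx'])/c['f']*d,(v-c['cy'])/c['f']*d,d,np.ones_like(d)],-1)@c['T'].T
    P=P[...,:3].copy(); P[d==0]=np.nan; return P
def ray(c,u,v,z):
    d=c['T'][:3,:3]@np.array([(u-c['cx'])/c['f'],(v-c['cy'])/c['f'],1]); o=c['T'][:3,3]
    return o+d*(z-o[2])/d[2]
E
python3 - <<'E'
from h import *
o=robot.get_obs(); print({k:np.round(v,3) for k,v in o.items()})
for n in ('top','scene'):
    c=cam(n); cv2.imwrite(f'pics/{n}0.png',c['color']); print(n,c['f'],c['cx'],c['cy'],c['T'].round(3).tolist())
    np.save(n+'0.npy',pts(c))
E
```

```text
pics
{'time': np.float64(0.0), 'q': array([-1.346,  0.528,  1.434, -0.   ,  1.181, -0.179]), 'joint_velocities': array([ 0.   ,  0.   ,  0.   ,  0.   ,  0.001, -0.001]), 'joint_torque': array([ 1.0000e-03, -4.4004e+01, -1.7659e+01,  6.3000e-02,  5.8000e-02,
       -0.0000e+00]), 'position': array([ 0.245, -0.574,  0.239]), 'tool_rot': array([ 0.98 ,  0.2  , -0.   , -0.001]), 'ft_force': array([-0.33 ,  0.131,  0.07 ]), 'moment': array([-0.041,  0.036,  0.034]), 'grip_force': np.float64(0.0), 'grip_width': np.float64(0.087)}
top 381.96996588904557 322.8449600245633 200.19681520387456 [[0.02, -0.991, 0.135, 0.374], [-1.0, -0.023, -0.016, 0.061], [0.019, -0.134, -0.991, 1.201], [0.0, 0.0, 0.0, 1.0]]
scene 437.70797656446143 323.1145318102884 202.03674771427387 [[-0.739, -0.543, 0.398, -0.09], [-0.673, 0.601, -0.431, 0.723], [-0.005, -0.587, -0.81, 1.358], [0.0, 0.0, 0.0, 1.0]]
```

View pics/top0.png

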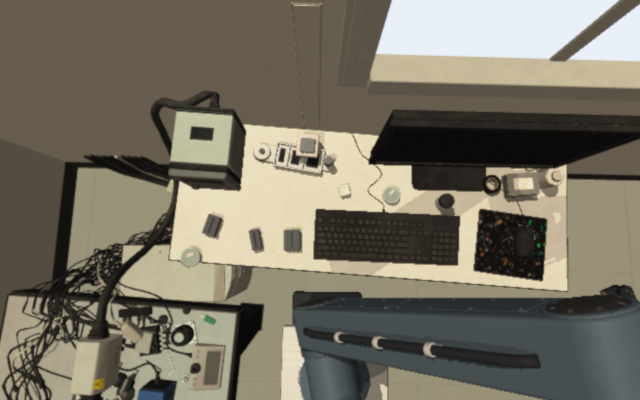

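View pics/scene0.png

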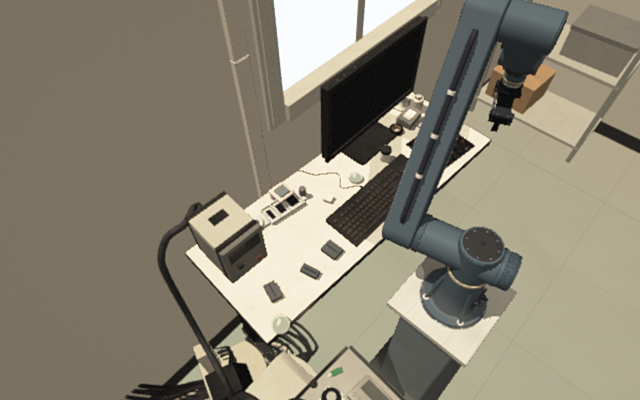

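Top view: hub at (262,152), tray to its right with post (328,160), hood (309,148). Three carriers at (213,225), (256,240), (292,240), dishes at (190,257) and (391,195), glass box at (345,190), keyboard left end at about column 315.

```bash
python3 - <<'E'
from h import *
for n in('top','scene'):
    P=np.load(n+'0.npy'); img=cv2.imread(f'pics/{n}0.png')
    w=(P[...,0]>.3)&(P[...,0]<.75)&(P[...,1]>-.05)&(P[...,1]<.45)
    g=img.max(2)
    m=(w&(P[...,2]>.010)&(P[...,2]<.035)&(g<120)&(P[...,0]<.53)).astype(np.uint8)
    k,l,s,c=cv2.connectedComponentsWithStats(m)
    for i in range(1,k):
        if s[i,4]<60: continue
        Q=P[l==i]; r=cv2.minAreaRect(Q[:,:2].astype(np.float32)*1000)
        print(n,c[i].round(),s[i,4],Q.mean(0).round(4),'med z',np.median(Q[:,2]).round(4),r)
    tb=w&(g>150)&(abs(P[...,2])<.01); print('table z',np.nanmedian(P[tb][:,2]))
P=np.load('top0.npy')
for nm,u,v in [('hub',262,152),('post',328,160),('hood',309,148),('dish',190,257),('gbox',345,190),('kbcorner',315,212),('supply',205,140),('dish2',391,195)]:
    print(nm,np.nanmedian(P[v-1:v+2,u-1:u+2].reshape(-1,3),0).round(4))
# rectified ortho map of table area, z=0.012 plane
c=cam('top')
import numpy as np
S=800; H=[]
img=c['color']
src=[];dst=[]
V=c['view']
for x,y in [(.35,-.05),(.35,.4),(.75,.4),(.75,-.05)]:
    p=V@[x,y,.012,1]; src.append([c['f']*p[0]/p[2]+c['cx'],c['f']*p[1]/p[2]+c['cy']]); dst.append([(.4-y)*1600,(.75-x)*1600])
M=cv2.getPerspectiveTransform(np.float32(src),np.float32(dst))
cv2.imwrite('pics/ortho.png',cv2.warpPerspective(img,M,(720,600),flags=cv2.INTER_CUBIC))
E
```

```text
top [333. 235.] 1806 [0.4263 0.0085 0.0263] med z 0.0271 ((428.70611572265625, 7.898296356201172), (117.7794418334961, 153.08200073242188), 89.04971313476562)
top [211. 225.] 254 [0.4489 0.3842 0.0195] med z 0.0197 ((449.1517333984375, 385.4497375488281), (38.42736053466797, 63.15885543823242), 74.8548355102539)
top [255. 239.] 177 [0.4085 0.2474 0.0195] med z 0.0194 ((408.20355224609375, 247.94601440429688), (62.08880615234375, 26.136341094970703), 11.990158081054688)
top [292. 240.] 313 [0.4089 0.1347 0.0197] med z 0.0196 ((408.9796142578125, 134.875), (61.57453155517578, 43.4134635925293), 1.666638731956482)
table z -2.1040828215301843e-05
scene [352. 223.] 1166 [0.4233 0.0141 0.026 ] med z 0.0268 ((428.6530456542969, 10.885574340820312), (125.633056640625, 155.14511108398438), 88.2791976928711)
scene [332. 250.] 230 [0.4066 0.143  0.0197] med z 0.0202 ((408.5528259277344, 140.85568237304688), (64.96023559570312, 51.42097854614258), 3.3170695304870605)
scene [310. 271.] 161 [0.407  0.2548 0.0192] med z 0.0194 ((407.395263671875, 253.13333129882812), (64.14683532714844, 30.799509048461914), 11.876446723937988)
scene [273. 291.] 216 [0.4468 0.3902 0.0202] med z 0.0203 ((448.8341369628906, 388.96173095703125), (39.690486907958984, 64.4828109741211), 73.72638702392578)
table z 0.00020135591397396624
hub [0.6832 0.2371 0.0266]
post [0.656  0.0296 0.0495]
hood [0.6888 0.0888 0.0622]
dish [0.3509 0.4448 0.0141]
gbox [ 0.5688 -0.0264  0.0183]
kbcorner [0.4961 0.0661 0.0283]
supply [0.6642 0.3636 0.206 ]
dish2 [ 0.5563 -0.1716  0.0162]
```

View pics/ortho.png

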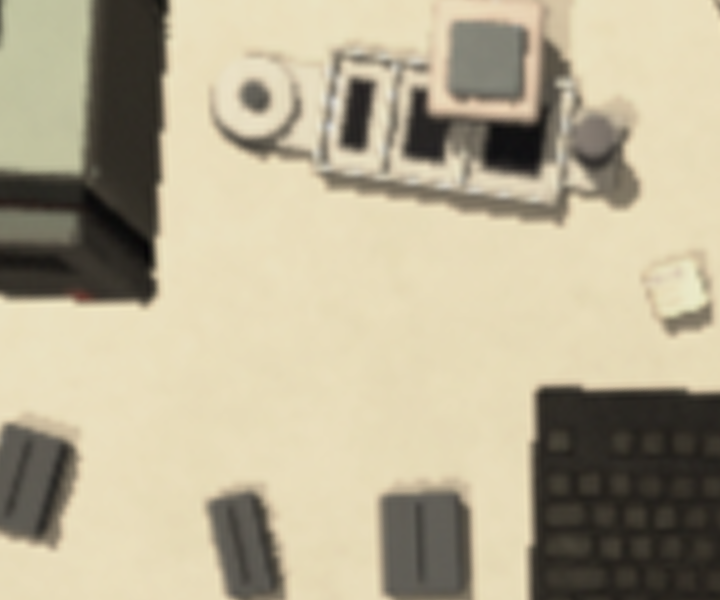

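Ortho map shows three carriers: medium (left, 32,480), small (243,545), large (425,545); glass box (680,290); keyboard left edge at col 535; tray lies at roughly 5–8° with post at (600,140).

```bash
python3 - <<'E'
from h import *
for n in('top','scene'):
    P=np.load(n+'0.npy').reshape(-1,3)
    def box(a,b): return P[np.all((P>a)&(P<b),1)]
    for nm,a,b in [('post',(.6,0,.045),(.7,.06,.055)),('hub',(.64,.2,.02),(.73,.29,.04)),('hoodtop',(.6,.03,.056),(.75,.16,.066)),('supplytop',(.4,.25,.195),(.9,.6,.215)),('gbox',(.5,-.08,.012),(.61,.02,.025)),('kb',(.3,-.1,.02),(.52,.1,.034)),('screen',(.5,-.6,.12),(.9,0.05,.4)),('dishA',(.3,.4,.008),(.4,.5,.025))]:
        Q=box(a,b)
        if len(Q)>5: print(n,nm,len(Q),'med',np.median(Q,0).round(4),'lo',np.percentile(Q,2,axis=0).round(3),'hi',np.percentile(Q,98,axis=0).round(3),cv2.minAreaRect(Q[:,:2].astype(np.float32)*1000)[2].__round__(1))
E
python3 -m pendant '[{"jaw":0,"linear":[0,0,0],"twist":-6.7},{"jaw":0,"linear":[0,0,0],"twist":-6.7},{"jaw":0,"linear":[0,0,0],"twist":-6.7},{"jaw":0,"linear":[0,0,0],"twist":-6.7},{"jaw":0,"linear":[0,0,0],"twist":-6.7},{"jaw":0,"linear":[0,0,0],"twist":-6.7},{"jaw":0,"linear":[0,0,0],"twist":-6.7},{"jaw":0,"linear":[0,0,0],"twist":-6.7},{"jaw":0,"linear":[0,0,0],"twist":-6.7},{"jaw":0,"linear":[0,0,0],"twist":-6.7}]' 10
```

```text
top post 58 med [0.6536 0.0298 0.0492] lo [0.643 0.02  0.045] hi [0.666 0.042 0.053] 1.2
top hub 111 med [0.6865 0.2407 0.0217] lo [0.665 0.219 0.02 ] hi [0.707 0.263 0.029] 65.3
top hoodtop 244 med [0.698  0.0959 0.0607] lo [0.674 0.068 0.056] hi [0.729 0.123 0.065] 85.7
top supplytop 4430 med [0.6692 0.3777 0.2024] lo [0.566 0.299 0.197] hi [0.829 0.524 0.211] 89.9
top gbox 112 med [ 0.5683 -0.0203  0.0192] lo [ 0.55  -0.038  0.015] hi [ 0.585 -0.004  0.023] 19.1
top kb 2212 med [ 0.4317 -0.0156  0.0278] lo [ 0.364 -0.096  0.021] hi [0.502 0.065 0.034] 88.9
top screen 22493 med [ 0.8128 -0.3063  0.3097] lo [ 0.63  -0.588  0.13 ] hi [0.868 0.027 0.396] 0.0
top dishA 319 med [0.3504 0.4475 0.0141] lo [0.324 0.42  0.009] hi [0.377 0.475 0.019] 50.6
scene post 33 med [0.6528 0.035  0.05  ] lo [0.643 0.022 0.046] hi [0.668 0.047 0.055] 88.4
scene hub 28 med [0.6805 0.2314 0.0226] lo [0.65  0.201 0.02 ] hi [0.708 0.242 0.031] 78.9
scene hoodtop 147 med [0.6956 0.1017 0.0604] lo [0.666 0.07  0.056] hi [0.73  0.132 0.065] 82.2
scene supplytop 3002 med [0.6708 0.3857 0.2028] lo [0.565 0.3   0.196] hi [0.831 0.558 0.213] 89.7
scene gbox 64 med [ 0.567  -0.0162  0.0185] lo [ 0.549 -0.035  0.013] hi [ 0.585 -0.001  0.024] 10.6
scene kb 1312 med [ 0.425  -0.0095  0.0274] lo [ 0.361 -0.096  0.02 ] hi [0.501 0.069 0.033] 88.9
scene screen 11194 med [ 0.7948 -0.2395  0.3084] lo [ 0.629 -0.583  0.129] hi [0.869 0.031 0.395] 90.0
scene dishA 288 med [0.3506 0.4513 0.0146] lo [0.323 0.424 0.009] hi [0.377 0.478 0.021] 1.7
time: 0.98
position: [0.245, -0.5746, 0.2391]
tool_rot: [0.705, 0.71, 0.0, -0.0]
ft_force: [-0.5, -0.2, -0.5]
grip_width: 0.0283
grip_force: 0.0
```

```bash
python3 -m pendant '[{"jaw":0,"linear":[4,1.3,0],"twist":0},{"jaw":0,"linear":[4,1.3,0],"twist":0},{"jaw":0,"linear":[4,1.3,0],"twist":0},{"jaw":0,"linear":[4,1.3,0],"twist":0},{"jaw":0,"linear":[4,1.3,0],"twist":0},{"jaw":0,"linear":[4,1.3,0],"twist":0},{"jaw":0,"linear":[4,1.3,0],"twist":0},{"jaw":0,"linear":[4,1.3,0],"twist":0},{"jaw":0,"linear":[4,1.3,0],"twist":0},{"jaw":0,"linear":[4,1.3,0],"twist":0},{"jaw":0,"linear":[4,1.3,0],"twist":0},{"jaw":0,"linear":[4,1.3,0],"twist":0}]'
```

```text
time: 1.98
position: [0.399, -0.0973, 0.2396]
tool_rot: [0.707, 0.707, 0.0, 0.0]
ft_force: [1.1, 0.5, 0.4]
grip_width: 0.0007
grip_force: 0.0
```

```bash
python3 -m pendant '[{"jaw":0,"linear":[1,2.5,0],"twist":0},{"jaw":0,"linear":[1,2.5,0],"twist":0},{"jaw":0,"linear":[1,2.5,0],"twist":0},{"jaw":0,"linear":[1,2.5,0],"twist":0},{"jaw":0,"linear":[1,2.5,0],"twist":0},{"jaw":0,"linear":[1,2.5,0],"twist":0},{"jaw":0,"linear":[1,2.5,0],"twist":0},{"jaw":0,"linear":[1,2.5,0],"twist":0},{"jaw":0,"linear":[1,2.5,0],"twist":0},{"jaw":0,"linear":[1,2.5,0],"twist":0},{"jaw":0,"linear":[1,2.5,0],"twist":0},{"jaw":0,"linear":[0,0,0],"twist":0}]'
python3 - <<'E'
from h import *
c=cam('wrist'); cv2.imwrite('pics/w1.png',c['color']); print(c['f'],c['T'].round(3).tolist(),robot.get_obs()['q'].round(2))
P=pts(c).reshape(-1,3)
for nm,a,b in [('post',(.6,-.02,.043),(.7,.055,.056)),('hoodtop',(.6,.0,.056),(.75,.16,.068)),('hub',(.64,.19,.018),(.73,.3,.04))]:
    Q=P[np.all((P>a)&(P<b),1)]
    if len(Q)>5: print(nm,len(Q),np.median(Q,0).round(4),np.percentile(Q,2,axis=0).round(3),np.percentile(Q,98,axis=0).round(3),cv2.minAreaRect(Q[:,:2].astype(np.float32)*1000))
E
```

```text
time: 2.98
position: [0.6781, 0.0129, 0.239]
tool_rot: [0.706, 0.708, 0.002, 0.001]
ft_force: [0.5, 0.0, 0.4]
grip_width: 0.0005
grip_force: 0.0
356.5773179093357 [[1.0, 0.003, 0.004, 0.678], [0.004, -0.956, -0.293, 0.093], [0.003, 0.293, -0.956, 0.384], [0.0, 0.0, 0.0, 1.0]] [-0.15  0.6   1.3   0.    1.25 -0.15]
post 648 [0.6574 0.033  0.0496] [0.645 0.02  0.046] [0.67  0.045 0.051] ((657.261962890625, 32.206275939941406), (26.988128662109375, 26.829975128173828), 89.27105712890625)
hoodtop 2792 [0.7003 0.0979 0.0618] [0.679 0.076 0.059] [0.722 0.119 0.063] ((702.633056640625, 100.00203704833984), (55.681800842285156, 52.41569519042969), 2.007638692855835)
```

View pics/w1.png

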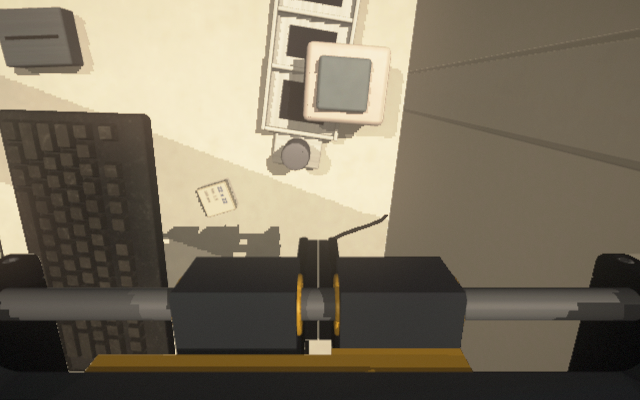

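Wrist view: post at (295,155), hood (350,85), glass box (215,197), free table behind the post.

```bash
python3 -m pendant '[{"jaw":0,"linear":[1.2,2.8,0],"twist":0},{"jaw":0,"linear":[0,0,2.24],"twist":0},{"jaw":0,"linear":[0,0,2.24],"twist":1},{"jaw":0,"linear":[0,0,2.24],"twist":1},{"jaw":0,"linear":[0,0,2.24],"twist":1},{"jaw":0,"linear":[0,0,2.24],"twist":1},{"jaw":0,"linear":[0,0,2.24],"twist":1},{"jaw":0,"linear":[0,0,2.24],"twist":1},{"jaw":0,"linear":[0,0,2.24],"twist":1},{"jaw":0,"linear":[0,0,2.24],"twist":1},{"jaw":0,"linear":[0,-0.6,0],"twist":0},{"jaw":0,"linear":[0,-0.6,0],"twist":0}]'
python3 -m pendant '[{"jaw":0,"linear":[0,-0.6,0],"twist":0},{"jaw":0,"linear":[-0.09,-0.79,0],"twist":2.1},{"jaw":0,"linear":[-0.09,-0.79,0],"twist":2.1},{"jaw":0,"linear":[-0.09,-0.79,0],"twist":2.1},{"jaw":0,"linear":[-0.09,-0.79,0],"twist":2.1},{"jaw":0,"linear":[-0.09,-0.79,0],"twist":2.1},{"jaw":0,"linear":[-0.09,-0.79,0],"twist":2.1},{"jaw":0,"linear":[-0.09,-0.79,0],"twist":2.1},{"jaw":0,"linear":[-0.09,-0.79,0],"twist":2.1},{"jaw":0,"linear":[-0.09,-0.79,0],"twist":2.1},{"jaw":0,"linear":[-0.09,-0.79,0],"twist":2.1},{"jaw":0,"linear":[-0.09,-0.79,0],"twist":2.1}]'
```

```text
time: 4.03
position: [0.6874, 0.0247, 0.0366]
tool_rot: [0.754, 0.657, -0.002, -0.002]
ft_force: [0.8, -0.2, 0.6]
grip_width: 0.0003
grip_force: 0.0
time: 5.03
position: [0.6003, 0.0435, 0.0408]
tool_rot: [0.871, 0.492, 0.002, 0.002]
ft_force: [1.0, -0.3, 0.3]
grip_width: 0.0002
grip_force: 0.5
```

```bash
python3 - <<'E'
from h import *
c=cam('top'); P=pts(c).reshape(-1,3)
Q=P[np.all((P>(.45,-.05,.045))&(P<(.7,.2,.055)),1)]; print(len(Q),np.median(Q,0))
E
python3 -m pendant '[{"jaw":0,"linear":[-0.09,-0.79,0],"twist":2.1},{"jaw":0,"linear":[-0.09,-0.79,0],"twist":2.1},{"jaw":0,"linear":[-0.09,-0.79,0],"twist":2.1},{"jaw":0,"linear":[-0.09,-0.79,0],"twist":2.1},{"jaw":0,"linear":[-0.09,-0.79,0],"twist":2.1},{"jaw":0,"linear":[-0.09,-0.79,0],"twist":2.1},{"jaw":0,"linear":[-0.09,-0.79,0],"twist":2.1},{"jaw":0,"linear":[-0.09,-0.79,0],"twist":2.1},{"jaw":0,"linear":[-0.09,-0.79,0],"twist":2.1}]'
```

```text
27 [0.67788585 0.12574365 0.05310524]
time: 5.83
position: [0.5407, 0.0822, 0.0402]
tool_rot: [0.94, 0.342, 0.002, 0.001]
ft_force: [1.4, -0.3, 1.7]
grip_width: 0.0006
grip_force: 0.6
```

```bash
python3 -m pendant '[{"jaw":0,"linear":[-0.09,-0.79,0],"twist":2.1},{"jaw":0,"linear":[-0.09,-0.79,0],"twist":2.1},{"jaw":0,"linear":[-0.09,-0.79,0],"twist":2.1},{"jaw":0,"linear":[-0.09,-0.79,0],"twist":2.1}]'
python3 -m pendant '[{"jaw":0,"linear":[-0.05,-0.5,0],"twist":1},{"jaw":0,"linear":[-0.05,-0.5,0],"twist":1},{"jaw":0,"linear":[0,0,0],"twist":0}]'
python3 -c "
from h import *
c=cam('wrist'); cv2.imwrite('pics/w2.png',c['color']);print(c['T'].round(3).tolist())"
```

```text
time: 6.17
position: [0.5189, 0.1054, 0.0401]
tool_rot: [0.962, 0.273, 0.003, 0.001]
ft_force: [0.9, -0.3, 1.4]
grip_width: 0.0008
grip_force: 0.6
time: 6.42
position: [0.516, 0.1092, 0.0402]
tool_rot: [0.966, 0.259, 0.004, 0.005]
ft_force: [4.3, -21.0, -2.1]
grip_width: -0.0
grip_force: 9.5
[[0.501, -0.83, -0.246, 0.585], [-0.865, -0.477, -0.153, 0.15], [0.01, 0.289, -0.957, 0.186], [0.0, 0.0, 0.0, 1.0]]
```

View pics/w2.png

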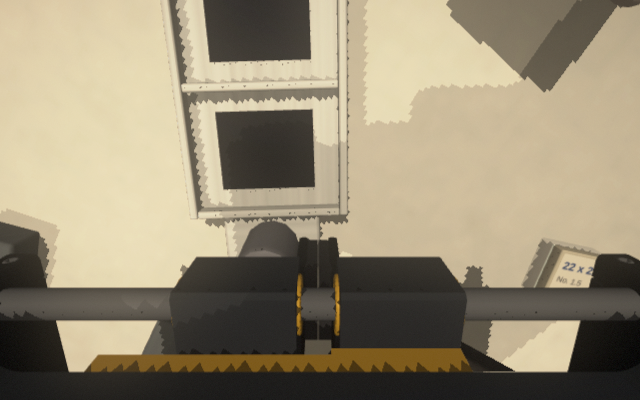

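Tray is against its outer stop (21 N); view shows large and medium pockets (265,150),(260,30) and post at (270,238).

```bash
python3 -m pendant '[{"jaw":0,"linear":[0,0.8,0],"twist":0},{"jaw":0,"linear":[0,1.0,0],"twist":0},{"jaw":0,"linear":[0,0.5,-1],"twist":0},{"jaw":0.5,"linear":[0,0,-3.5],"twist":0},{"jaw":1,"linear":[0,0,-4],"twist":0},{"jaw":1,"linear":[0,0,-4],"twist":0},{"jaw":1,"linear":[-1,-1,-4],"twist":0},{"jaw":1,"linear":[-1,-2,-3],"twist":0},{"jaw":1,"linear":[0,0,0],"twist":0},{"jaw":1,"linear":[0,0,0],"twist":0}]'
cat >> h.py <<'E'
def tray(c):
    P=pts(c).reshape(-1,3)
    Q=P[np.all((P>(.45,.08,.043))&(P<(.56,.19,.056)),1)]
    print('post',len(Q),np.median(Q,0).round(4),cv2.minAreaRect(Q[:,:2].astype(np.float32)*1000))
    h=P[np.all((P>(.63,.19,.02))&(P<(.74,.3,.035)),1)]
    if len(h)>20: print('hub',len(h),np.median(h,0).round(4),cv2.minAreaRect(h[:,:2].astype(np.float32)*1000))
    r=P[np.all((P>(.5,.10,.016))&(P<(.68,.25,.026)),1)]
    r=r[(np.hypot(*(r[:,:2]-[.686,.241]).T)<.2)&(np.hypot(*(r[:,:2]-[.686,.241]).T)>.045)]
    print('rims',len(r),np.median(r[:,2]).round(4),cv2.minAreaRect(r[:,:2].astype(np.float32)*1000))
def carriers(c,zlo=.012,zhi=.03,lim=((.36,.08),(.50,.42))):
    P=pts(c); g=c['color'].max(2)
    m=((P[...,2]>zlo)&(P[...,2]<zhi)&(P[...,0]>lim[0][0])&(P[...,0]<lim[1][0])&(P[...,1]>lim[0][1])&(P[...,1]<lim[1][1])).astype(np.uint8)
    m=cv2.morphologyEx(m,cv2.MORPH_OPEN,np.ones((3,3)))
    k,l,s,cc=cv2.connectedComponentsWithStats(m)
    for i in range(1,k):
        if s[i,4]<80: continue
        Q=P[l==i]; r=cv2.minAreaRect(Q[:,:2].astype(np.float32)*1000)
        bp=cv2.boxPoints(r); e=[bp[1]-bp[0],bp[2]-bp[1]]; e=max(e,key=np.linalg.norm); a=np.degrees(np.arctan2(e[1],e[0]));a=(a+90)%180-90
        print('carrier',cc[i].round(),s[i,4],'ctr',np.round(r[0],1),'size',np.round(r[1],1),'long-axis deg',a.round(1),'z',np.percentile(Q[:,2],[5,50,95]).round(4),'bright',c['color'][l==i].mean().round())
E
python3 - <<'E'
from h import *
c=cam('wrist'); cv2.imwrite('pics/w3.png',c['color']); tray(c); t=cam('top'); print('top'); tray(t); carriers(t); s=cam('scene'); carriers(s)
E
```

```text
time: 7.3
position: [0.4907, 0.1102, 0.2353]
tool_rot: [0.966, 0.257, 0.003, 0.001]
ft_force: [-0.6, 0.1, -0.5]
grip_width: 0.0397
grip_force: 0.0
post 667 [0.5082 0.1312 0.0497] ((507.7587890625, 131.0001220703125), (27.019033432006836, 26.880081176757812), 87.89754486083984)
rims 2259 0.0198 ((569.185546875, 169.012939453125), (124.97929382324219, 78.07740783691406), 31.754846572875977)
top
post 0 [nan nan nan] ((0.0, 0.0), (0.0, 0.0), 0.0)
hub 153 [0.6864 0.2442 0.0223] ((683.2244262695312, 245.24449157714844), (105.95703887939453, 107.37623596191406), 88.03221130371094)
rims 28 0.0196 ((658.3304443359375, 187.21275329589844), (39.2818603515625, 21.067752838134766), 76.5181655883789)
carrier [211. 225.] 269 ctr [449.8 387.2] size [42. 63.] long-axis deg -16.1 z [0.0154 0.0198 0.0235] bright 89.0
carrier [332. 249.] 246 ctr [409.  140.3] size [65.1 51.9] long-axis deg 1.9 z [0.0143 0.0199 0.025 ] bright 96.0
carrier [310. 271.] 161 ctr [408.4 252.1] size [63.7 34. ] long-axis deg 12.0 z [0.0142 0.0193 0.0248] bright 90.0
carrier [273. 291.] 228 ctr [449.1 389.5] size [40.3 65.6] long-axis deg -17.0 z [0.0149 0.02   0.025 ] bright 100.0
  return _methods._mean(a, axis=axis, dtype=dtype,
  ret = um.true_divide(
```

```bash
python3 -m pendant '[{"jaw":1,"linear":[-1.5,-2.9,0],"twist":0},{"jaw":1,"linear":[-1.5,-2.9,0],"twist":0},{"jaw":1,"linear":[-1.4,-2.9,0],"twist":0},{"jaw":1,"linear":[0,0,0],"twist":-6.9},{"jaw":1,"linear":[0,0,0],"twist":-6.9},{"jaw":1,"linear":[0,0,0],"twist":-6.9},{"jaw":1,"linear":[0,0,0],"twist":-6.9},{"jaw":1,"linear":[0,0,0],"twist":-6.9},{"jaw":1,"linear":[0,0,0],"twist":-6.9},{"jaw":1,"linear":[0,0,0],"twist":-6.9},{"jaw":1,"linear":[0,0,0],"twist":-6.9},{"jaw":1,"linear":[0,0,0],"twist":-6.9}]' 3
cat >> h.py <<'E'
def go(x,y,z,deg=None):
    o=robot.get_obs(); p=o['position']; q=o['tool_rot']; yaw=np.degrees(2*np.arctan2(q[1],q[0]))
    a=np.radians(yaw); d=np.array([x,y,z])-p
    print('pose',p.round(4),'yaw',round(yaw,1),'f',o['ft_force'].round(1),'w',round(o['grip_width'],4),'-> tool cm',np.round([100*(d[0]*np.cos(a)+d[1]*np.sin(a)),100*(d[0]*np.sin(a)-d[1]*np.cos(a)),-100*d[2]],2),'twist',None if deg is None else round(yaw-deg,1))
E
python3 - <<'E'
from h import *
c=cam('wrist'); cv2.imwrite('pics/w4.png',c['color']); carriers(c,lim=((.34,.085),(.5,.46))); go(.41,.164,.031,92)
E
```

```text
time: 8.45
position: [0.409, 0.163, 0.2306]
tool_rot: [0.694, 0.72, -0.001, -0.001]
ft_force: [0.2, -0.1, -0.1]
grip_width: 0.0872
grip_force: 0.0
carrier [323.  79.] 2213 ctr [409.9 251.9] size [63.9 30. ] long-axis deg 12.6 z [0.0185 0.0199 0.0213] bright 116.0
carrier [319. 192.] 2858 ctr [410.9 139.2] size [64.  50.2] long-axis deg 1.8 z [0.0184 0.0198 0.0211] bright 113.0
pose [0.409  0.163  0.2306] yaw 92.3 f [-0.2  0.2 -0.7] w 0.087 -> tool cm [ 0.1   0.11 19.96] twist 0.3
```

```bash
python3 -m pendant '[{"jaw":1,"linear":[0,0.1,2.5],"twist":0},{"jaw":1,"linear":[0,0.1,2.5],"twist":0},{"jaw":1,"linear":[0,0,2.5],"twist":0},{"jaw":1,"linear":[0,0,2.5],"twist":0},{"jaw":1,"linear":[0,0,2.5],"twist":0},{"jaw":1,"linear":[0,0,2.5],"twist":0},{"jaw":1,"linear":[0,0,2.5],"twist":0},{"jaw":1,"linear":[0,0,2.4],"twist":0},{"jaw":0.6,"linear":[0,0,0],"twist":0},{"jaw":0.6,"linear":[0,0,0],"twist":0},{"jaw":0.6,"linear":[0,0,0],"twist":0},{"jaw":0.6,"linear":[0,0,0],"twist":0}]' 4
python3 -m pendant '[{"jaw":0.6,"linear":[0,0,0],"twist":0},{"jaw":0.6,"linear":[0,0,-0.8],"twist":0},{"jaw":0.6,"linear":[0,0,-0.8],"twist":0},{"jaw":0.6,"linear":[0,0,-0.8],"twist":0},{"jaw":0.6,"linear":[0,0,-0.8],"twist":0},{"jaw":0.6,"linear":[0,0,-0.8],"twist":0},{"jaw":0.6,"linear":[0,0,-0.8],"twist":0},{"jaw":0.6,"linear":[0,0,-0.8],"twist":0},{"jaw":0.6,"linear":[0,0,-0.8],"twist":0},{"jaw":0.6,"linear":[0,0,0],"twist":0}]'
python3 - <<'E'
from h import *
c=cam('wrist'); cv2.imwrite('pics/w5.png',c['color']); P=pts(c)
t=cam('scene'); Q=pts(t).reshape(-1,3); go(0,0,0)
for y in np.arange(.10,.19,.006):
    s=P.reshape(-1,3); s=s[(abs(s[:,0]-.41)<.02)&(abs(s[:,1]-y)<.003)]; 
    if len(s): print(y.round(3),len(s),np.percentile(s[:,2],[5,50,95]).round(4))
E
```

```text
time: 9.5
position: [0.412, 0.1635, 0.0342]
tool_rot: [0.696, 0.718, 0.001, 0.001]
ft_force: [-0.3, 0.6, 0.3]
grip_width: 0.068
grip_force: 0.0
time: 10.33
position: [0.4121, 0.1636, 0.0988]
tool_rot: [0.696, 0.718, 0.001, 0.001]
ft_force: [0.4, -0.4, -1.1]
grip_width: 0.0634
grip_force: 4.0
pose [0.4116 0.1635 0.0976] yaw 91.8 f [-0.6  0.5 -1.4] w 0.0636 -> tool cm [-15.06 -41.64   9.76] twist None
0.1 348 [-0.0012 -0.0002  0.0008]
0.106 364 [-0.0011 -0.0001  0.0009]
0.112 65 [-0.001   0.0003  0.0011]
0.136 52 [0.0488 0.0503 0.0516]
0.142 81 [0.0516 0.0571 0.0589]
0.148 354 [-0.001   0.0004  0.0698]
0.154 552 [-0.0009  0.0002  0.0777]
0.16 1004 [-0.0008  0.0831  0.0851]
0.166 1588 [-0.0007  0.0812  0.084 ]
0.172 1564 [-0.0006  0.0774  0.0802]
0.178 832 [-0.0008  0.0008  0.0766]
0.184 2583 [-0.0004  0.1794  0.1824]
```

View pics/w5.png

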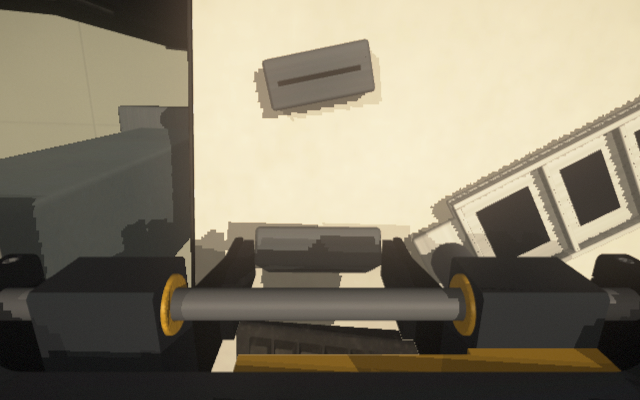

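View: held large carrier at (318,248) tilted ~65° in the grip, small carrier at (318,75), tray upper right. It pivots; I'll set its lower edge down and drag it over.

```bash
python3 -m pendant '[{"jaw":0.6,"linear":[1,0,1.1],"twist":0},{"jaw":0.6,"linear":[1,0,1.1],"twist":0},{"jaw":0.6,"linear":[0,0,1.2],"twist":0},{"jaw":0.6,"linear":[-0.9,0,0.2],"twist":0},{"jaw":0.6,"linear":[-0.9,0,0.2],"twist":0},{"jaw":0.6,"linear":[-0.6,0,0.3],"twist":0},{"jaw":0.6,"linear":[-0.6,0,0.3],"twist":0},{"jaw":0.6,"linear":[0,0,0],"twist":0}]' 3
python3 - <<'E'
from h import *
c=cam('wrist'); cv2.imwrite('pics/w6.png',c['color']); P=pts(c); go(0,0,0)
for y in np.arange(.08,.21,.006):
    s=P.reshape(-1,3); s=s[(abs(s[:,0]-.41)<.02)&(abs(s[:,1]-y)<.003)]; 
    if len(s): print(y.round(3),len(s),np.percentile(s[:,2],[5,50,95]).round(4))
E
```

```text
time: 11.1
position: [0.4114, 0.1519, 0.0531]
tool_rot: [0.697, 0.717, -0.001, -0.0]
ft_force: [0.5, -0.5, -1.3]
grip_width: 0.0642
grip_force: 3.0
pose [0.4115 0.1523 0.0532] yaw 91.7 f [-0.1  0.  -1.3] w 0.0638 -> tool cm [-14.04 -41.57   5.32] twist None
0.08 473 [-0.001  -0.0001  0.0008]
0.086 425 [-0.001  -0.      0.0009]
0.092 2 [0.001  0.0013 0.0017]
0.11 39 [-0.0014 -0.0003  0.0003]
0.116 519 [-0.001  -0.0001  0.0009]
0.122 144 [-0.0008  0.0002  0.0009]
0.146 157 [0.0474 0.0483 0.0493]
0.152 844 [0.0485 0.0497 0.0508]
0.158 899 [0.0502 0.0512 0.0524]
0.164 1259 [0.0496 0.0524 0.0535]
0.17 2297 [0.0307 0.0414 0.0497]
0.176 11323 [0.0118 0.1389 0.1452]
0.182 5518 [-0.0002  0.1225  0.1243]
0.188 744 [-0.001   0.      0.0013]
0.194 751 [-0.001   0.      0.0011]
0.2 764 [-0.0011  0.      0.001 ]
0.206 778 [-0.0011  0.      0.0011]
```

View pics/w6.png

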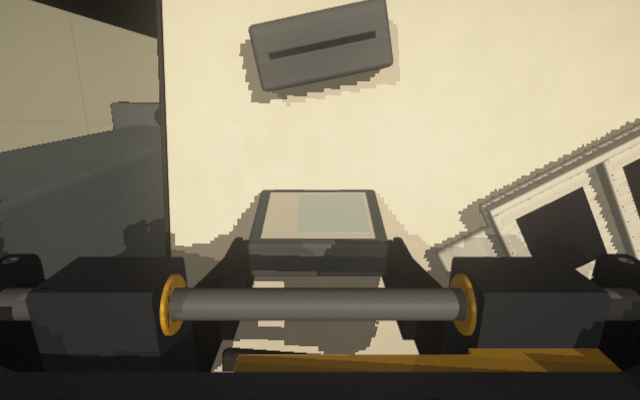

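Window panel now visible at (320,215): carrier has passed upright, leaning right. Continue the arc down.

```bash
python3 -m pendant '[{"jaw":0.6,"linear":[-0.6,0,0.2],"twist":0},{"jaw":0.6,"linear":[-0.6,0,0.3],"twist":0},{"jaw":0.6,"linear":[-0.5,0,0.3],"twist":0},{"jaw":0.6,"linear":[-0.5,0,0.4],"twist":0},{"jaw":0.6,"linear":[-0.4,0,0.4],"twist":0},{"jaw":0.6,"linear":[-0.4,0,0.5],"twist":0},{"jaw":0.6,"linear":[-0.3,0,0.3],"twist":0},{"jaw":0.6,"linear":[-0.2,0,0.2],"twist":0},{"jaw":0.6,"linear":[0,0,0],"twist":0},{"jaw":1,"linear":[0,0,0],"twist":0},{"jaw":1,"linear":[0,0,0],"twist":0},{"jaw":1,"linear":[0,0,0],"twist":0}]' 3
python3 -m pendant '[{"jaw":1,"linear":[0,0,-2],"twist":0},{"jaw":1,"linear":[0,0,-4],"twist":0},{"jaw":1,"linear":[0,0,-4],"twist":0},{"jaw":1,"linear":[0,0,-4],"twist":0},{"jaw":1,"linear":[0,0,-4],"twist":0},{"jaw":1,"linear":[0.5,0,0],"twist":0}]'
python3 - <<'E'
from h import *
c=cam('wrist'); cv2.imwrite('pics/w7.png',c['color']); carriers(c,lim=((.34,.08),(.49,.46))); go(0,0,0)
E
```

```text
time: 12.15
position: [0.4128, 0.1186, 0.0274]
tool_rot: [0.696, 0.718, 0.0, 0.0]
ft_force: [0.2, 0.4, 0.7]
grip_width: 0.0767
grip_force: 0.0
time: 12.65
position: [0.4168, 0.1237, 0.214]
tool_rot: [0.696, 0.718, 0.006, 0.005]
ft_force: [0.2, 0.4, -0.6]
grip_width: 0.087
grip_force: 0.0
carrier [311.  31.] 2762 ctr [409.9 251.7] size [63.9 30.2] long-axis deg 12.7 z [0.0183 0.02   0.0213] bright 114.0
carrier [310. 161.] 3368 ctr [411.7 136.2] size [64.1 49.6] long-axis deg 1.5 z [0.0187 0.0203 0.0216] bright 194.0
pose [0.4152 0.1244 0.2113] yaw 91.8 f [ 0.6  0.5 -1.4] w 0.0869 -> tool cm [-11.13 -41.88  21.13] twist None
```

Large carrier is now flat with the window up (bright 194) at (411.7,136.2) mm.

```bash
python3 -m pendant '[{"jaw":1,"linear":[0.6,-0.15,2],"twist":0},{"jaw":1,"linear":[0.55,-0.15,3],"twist":0},{"jaw":1,"linear":[0,0,3],"twist":0},{"jaw":1,"linear":[0,0,3],"twist":0},{"jaw":1,"linear":[0,0,3],"twist":0},{"jaw":1,"linear":[0,0,2],"twist":0},{"jaw":1,"linear":[0,0,2],"twist":0},{"jaw":1,"linear":[0,0,0],"twist":0}]' 20
python3 -c "
from h import *
go(.4117,.1362,.029)"
```

```text
time: 13.37
position: [0.4062, 0.1347, 0.0236]
tool_rot: [0.696, 0.718, -0.003, -0.003]
ft_force: [-0.7, 0.3, 0.7]
grip_width: 0.0868
grip_force: 0.0
pose [0.4062 0.1347 0.0236] yaw 91.8 f [-0.7  0.3  0.7] w 0.0868 -> tool cm [ 0.13  0.56 -0.54] twist None
```

```bash
python3 -m pendant '[{"jaw":1,"linear":[0.1,0.55,-0.5],"twist":0},{"jaw":0.6,"linear":[0,0,0],"twist":0},{"jaw":0.6,"linear":[0,0,0],"twist":0},{"jaw":0.6,"linear":[0,0,0],"twist":0},{"jaw":0.6,"linear":[0,0,0],"twist":0},{"jaw":0.6,"linear":[0,0,0],"twist":0},{"jaw":0.6,"linear":[0,0,-2],"twist":0},{"jaw":0.6,"linear":[0,0,-3],"twist":0},{"jaw":0.6,"linear":[0,0,-3],"twist":0},{"jaw":0.6,"linear":[0,0,-4],"twist":0},{"jaw":0.6,"linear":[0,0,-3],"twist":0},{"jaw":0.6,"linear":[0,0,0],"twist":0}]' 20
python3 -m pendant '[{"jaw":0.6,"linear":[0,3.5,0],"twist":0},{"jaw":0.6,"linear":[0,3.5,0],"twist":0},{"jaw":0.6,"linear":[0,3.5,0],"twist":6.65},{"jaw":0.6,"linear":[0,0,0],"twist":6.65},{"jaw":0.6,"linear":[0,0,0],"twist":6.65},{"jaw":0.6,"linear":[0,0,0],"twist":6.65},{"jaw":0.6,"linear":[0,0,0],"twist":6.65},{"jaw":0.6,"linear":[0,0,0],"twist":6.65},{"jaw":0.6,"linear":[0,0,0],"twist":6.65},{"jaw":0.6,"linear":[0,0,0],"twist":6.65},{"jaw":0.6,"linear":[0,0,0],"twist":6.65},{"jaw":0.6,"linear":[0,0,0],"twist":0}]'
python3 - <<'E'
from h import *
c=cam('wrist'); cv2.imwrite('pics/w8.png',c['color']); go(.55,.157,.15,32)
P=pts(c).reshape(-1,3)
r=P[(P[:,2]>.0165)&(P[:,2]<.024)&(P[:,0]>.5)]
h=P[np.all((P>(.63,.19,.02))&(P<(.74,.3,.035)),1)]; print('hub',len(h),np.median(h,0) if len(h) else '')
r=r[(r[:,1]>.08)&(r[:,1]<.29)&(np.hypot(r[:,0]-.687,r[:,1]-.242)>.03)]
# fit tray pose (pivot x,y, angle) by rim-point matching
from scipy.optimize import minimize
def cost(p,full=False):
    a=p[2]; d=r[:,:2]-p[:2]; t=-(d[:,0]*np.sin(a)+d[:,1]*np.cos(a))*1000; n=np.abs(d[:,0]*np.cos(a)-d[:,1]*np.sin(a))*1000
    bars=[44,84,134,194]  # centre lines of cross rims
    e=np.minimum.reduce([np.abs(t-b) for b in bars]+[np.abs(n-37)]); e=np.maximum(e-2,0); e=np.maximum(e,np.maximum(0,np.maximum(n-39,42-t)))
    return np.minimum(e,6).mean()
best=min((minimize(cost,[x,y,a],method='Nelder-Mead',options=dict(xatol=1e-5,fatol=1e-5)) for x in(.683,.689,.694) for y in(.237,.242,.247) for a in(.98,1.02,1.06)),key=lambda s:s.fun)
p=best.x; print(len(r),p.round(4),best.fun)
for d in(64,109,164,213): print(d,(p[:2]-d/1000*np.array([np.sin(p[2]),np.cos(p[2])])).round(4))
print('yaw',90-np.degrees(p[2]))
E
```

```text
time: 14.37
position: [0.4178, 0.1364, 0.1873]
tool_rot: [0.696, 0.718, 0.004, 0.004]
ft_force: [0.3, -0.2, -1.1]
grip_width: 0.064
grip_force: 20.0
time: 15.37
position: [0.5186, 0.1392, 0.1811]
tool_rot: [0.962, 0.274, -0.001, -0.0]
ft_force: [-0.2, 1.6, -0.8]
grip_width: 0.0632
grip_force: 20.0
pose [0.5187 0.1392 0.1812] yaw 32.1 f [ 0.5  0.1 -0.7] w 0.0635 -> tool cm [3.59 0.15 3.12] twist 0.1
hub 0 
3248 [0.6889 0.2425 1.0189] 0.09295870084475003
64 [0.6344 0.209 ]
109 [0.5961 0.1854]
164 [0.5493 0.1566]
213 [0.5075 0.1309]
yaw 31.619448770280677
```

View pics/w8.png

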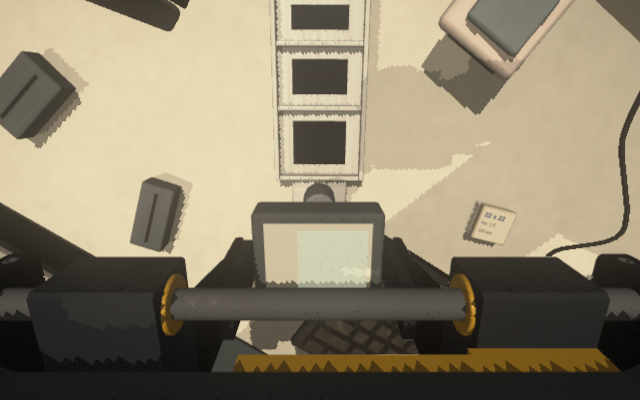

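View: window-up large carrier in grip at (318,245), tray pockets in column (318,140),(318,78),(318,17), carriers left. Tray fit is good (0.1 mm residual).

```bash
python3 -m pendant '[{"jaw":0.6,"linear":[1.75,0.1,0],"twist":0.25},{"jaw":0.6,"linear":[1.75,0.05,0],"twist":0.25},{"jaw":0.6,"linear":[0,0,3],"twist":0},{"jaw":0.6,"linear":[0,0,3],"twist":0},{"jaw":0.6,"linear":[0,0,2.5],"twist":0},{"jaw":0.6,"linear":[0,0,1.5],"twist":0},{"jaw":0.6,"linear":[0,0,0],"twist":0},{"jaw":0.6,"linear":[0,0,0],"twist":0}]'
python3 -c "
from h import *
go(.5493,.1566,.042,31.6)"
```

```text
time: 16.08
position: [0.5492, 0.1564, 0.0811]
tool_rot: [0.962, 0.272, -0.001, -0.0]
ft_force: [-0.0, -0.3, -0.5]
grip_width: 0.0634
grip_force: 20.0
pose [0.5492 0.1564 0.0811] yaw 31.5 f [-0.  -0.3 -0.5] w 0.0634 -> tool cm [ 0.02 -0.02  3.91] twist -0.1
```

```bash
python3 -m pendant '[{"jaw":0.6,"linear":[0,0,1.5],"twist":0},{"jaw":0.6,"linear":[0,0,1.3],"twist":0},{"jaw":0.6,"linear":[0,0,0.8],"twist":0},{"jaw":0.6,"linear":[0,0,0.25],"twist":0},{"jaw":0.6,"linear":[0,0,0],"twist":0},{"jaw":0.85,"linear":[0,0,0],"twist":0},{"jaw":0.85,"linear":[0,0,0],"twist":0},{"jaw":0.85,"linear":[0,0,0],"twist":0},{"jaw":0.85,"linear":[0,0,-1.5],"twist":0},{"jaw":1,"linear":[0,0,-3],"twist":0},{"jaw":1,"linear":[0,0,-4],"twist":0},{"jaw":1,"linear":[0,0,-4],"twist":0}]'
python3 -m pendant '[{"jaw":1,"linear":[0,0,-4],"twist":0},{"jaw":1,"linear":[-2,0,-1.5],"twist":0},{"jaw":1,"linear":[-3,0,0],"twist":0},{"jaw":1,"linear":[0,0,0],"twist":0},{"jaw":1,"linear":[0,0,0],"twist":0}]'
cat >> h.py <<'E'
def inpocket(c):
    P=pts(c); p=np.array([.6889,.2425]);a=1.0189
    for nm,d,w in(('S',64,30),('M',109,40),('L',164,50)):
        ctr=p-d/1000*np.array([np.sin(a),np.cos(a)]); D=P[...,:2]-ctr
        t=-(D[...,0]*np.sin(a)+D[...,1]*np.cos(a))*1000; n=(D[...,0]*np.cos(a)-D[...,1]*np.sin(a))*1000
        m=(abs(t)<w/2+6)&(abs(n)<40)&(P[...,2]>.027)&(P[...,2]<.05)
        if m.sum()<50: print(nm,'empty',m.sum()); continue
        r=cv2.minAreaRect(np.stack([n[m],t[m]],1).astype(np.float32)); print(nm,m.sum(),'off n,t',np.round(r[0],1),'size',np.round(r[1],1),'ang',round(r[2],1),'z',np.percentile(P[...,2][m],[5,50,95]).round(4),'bright',c['color'][m].mean().round())
E
python3 - <<'E'
from h import *
c=cam('wrist'); cv2.imwrite('pics/w9.png',c['color']); inpocket(c); go(.41,.252,.2,102.7); carriers(c,lim=((.34,.2),(.5,.46)))
E
```

```text
time: 17.08
position: [0.5493, 0.1564, 0.1695]
tool_rot: [0.963, 0.271, -0.001, -0.0]
ft_force: [-0.1, 0.6, -0.7]
grip_width: 0.0844
grip_force: 0.0
time: 17.5
position: [0.5061, 0.13, 0.2244]
tool_rot: [0.963, 0.271, -0.0, -0.0]
ft_force: [0.4, 0.3, 0.5]
grip_width: 0.0869
grip_force: 0.0
S empty 0
M empty 0
L 3691 off n,t [ 1.2 -1.7] size [64.2 48.5] ang 0.2 z [0.0309 0.0324 0.0338] bright 172.0
pose [0.5075 0.1303 0.2242] yaw 31.4 f [-0.3  0.4  0.1] w 0.0871 -> tool cm [ -1.98 -15.47   2.42] twist -71.3
carrier [53. 79.] 3381 ctr [451.6 388.1] size [40.9 64.4] long-axis deg -16.4 z [0.0157 0.0202 0.0216] bright 86.0
carrier [168. 188.] 1900 ctr [411.1 251.5] size [64.1 30.3] long-axis deg 12.8 z [0.0161 0.0202 0.0214] bright 95.0
```

Large carrier lies flat in its pocket (z 32 mm top, within 2 mm). Next the small one.

```bash
python3 -m pendant '[{"jaw":1,"linear":[-0.27,-3.4,0],"twist":0},{"jaw":1,"linear":[-0.27,-3.4,0],"twist":0},{"jaw":1,"linear":[-0.27,-3.4,0],"twist":0},{"jaw":1,"linear":[-0.27,-3.4,0],"twist":0},{"jaw":1,"linear":[-0.27,-3.4,0],"twist":-7.14},{"jaw":1,"linear":[0,0,0],"twist":-7.14},{"jaw":1,"linear":[0,0,0],"twist":-7.14},{"jaw":1,"linear":[0,0,0],"twist":-7.14},{"jaw":1,"linear":[0,0,0],"twist":-7.14},{"jaw":1,"linear":[0,0,0],"twist":-7.14},{"jaw":1,"linear":[0,0,0],"twist":-7.14},{"jaw":1,"linear":[0,0,0],"twist":-7.14}]'
python3 -m pendant '[{"jaw":1,"linear":[0,0,2],"twist":-7.14},{"jaw":1,"linear":[0,0,3],"twist":-7.14},{"jaw":1,"linear":[0,0,3],"twist":0},{"jaw":1,"linear":[0,0,3],"twist":0},{"jaw":1,"linear":[0,0,0],"twist":0},{"jaw":1,"linear":[0,0,0],"twist":0}]' 3
python3 - <<'E'
from h import *
c=cam('wrist'); carriers(c,lim=((.34,.2),(.5,.46))); go(.4073,.2681,.032,102.8)
E
```

```text
time: 18.55
position: [0.4083, 0.2692, 0.2233]
tool_rot: [0.714, 0.7, 0.0, 0.0]
ft_force: [-0.5, 0.5, 0.5]
grip_width: 0.0869
grip_force: 0.0
time: 19.05
position: [0.407, 0.2685, 0.1123]
tool_rot: [0.624, 0.782, -0.002, -0.001]
ft_force: [0.6, -0.0, 0.0]
grip_width: 0.087
grip_force: 0.0
carrier [431.  44.] 7102 ctr [451.3 388.1] size [40.4 64.5] long-axis deg -16.0 z [0.0184 0.0199 0.0211] bright 94.0
carrier [317. 228.] 3614 ctr [410.  252.1] size [64.1 30.2] long-axis deg 13.0 z [0.0172 0.0198 0.0209] bright 75.0
pose [0.4081 0.2689 0.1137] yaw 102.8 f [ 0.7 -0.8  0.3] w 0.0871 -> tool cm [-0.06 -0.09  8.17] twist 0.0
```

```bash
python3 -m pendant '[{"jaw":1,"linear":[0,0,3],"twist":0},{"jaw":1,"linear":[0,0,3],"twist":0},{"jaw":1,"linear":[0,0,2.1],"twist":0},{"jaw":1,"linear":[0,0,0],"twist":0},{"jaw":0.6,"linear":[0,0,0],"twist":0},{"jaw":0.6,"linear":[0,0,0],"twist":0},{"jaw":0.6,"linear":[0,0,0],"twist":0},{"jaw":0.6,"linear":[0,0,0],"twist":0},{"jaw":0.6,"linear":[0,0,0],"twist":0},{"jaw":0.6,"linear":[0,0,0],"twist":0}]' 3
python3 -m pendant '[{"jaw":0.6,"linear":[0,0,-0.7],"twist":0},{"jaw":0.6,"linear":[0,0,-0.7],"twist":0},{"jaw":0.6,"linear":[0,0,-0.7],"twist":0},{"jaw":0.6,"linear":[0,0,-0.7],"twist":0},{"jaw":0.6,"linear":[0,0,-0.7],"twist":0},{"jaw":0.6,"linear":[0,0,-0.7],"twist":0},{"jaw":0.6,"linear":[0,0,0],"twist":0},{"jaw":0.6,"linear":[0,0,0],"twist":0}]'
cat >> h.py <<'E'
def prof():  # height profile in tool frame (x_tool across the held carrier), relative TCP, mm
    c=cam('wrist'); o=robot.get_obs(); p=o['position']; q=o['tool_rot']; a=2*np.arctan2(q[1],q[0])
    P=pts(c).reshape(-1,3); d=P-p; X=(d[:,0]*np.cos(a)+d[:,1]*np.sin(a))*1000; Y=(d[:,0]*np.sin(a)-d[:,1]*np.cos(a))*1000
    for x in range(-56,44,4):
        s=P[(abs(Y)<22)&(abs(X-x)<2)&(P[:,2]<p[2]+.01)][:,2]*1000
        if len(s): print(x,len(s),np.percentile(s,[5,50,95]).round(0),end=' | ')
    print(); go(0,0,0); return c
E
python3 - <<'E'
from h import *
c=prof(); cv2.imwrite('pics/w10.png',c['color'])
E
```

```text
time: 19.93
position: [0.408, 0.2687, 0.0339]
tool_rot: [0.624, 0.782, 0.001, 0.001]
ft_force: [-0.7, -0.1, 4.6]
grip_width: 0.0634
grip_force: 3.0
time: 20.6
position: [0.4077, 0.2685, 0.0753]
tool_rot: [0.624, 0.782, 0.001, 0.0]
ft_force: [-0.1, 0.2, -1.4]
grip_width: 0.0636
grip_force: 3.0
-28 1 [43. 43. 43.] | -24 233 [44. 46. 47.] | -20 251 [48. 49. 51.] | -16 301 [51. 53. 54.] | -12 503 [-1. 55. 57.] | -8 717 [-1.  1. 61.] | -4 1138 [-1. 60. 62.] | 0 1367 [-1. 56. 60.] | 4 1327 [-1. 51. 55.] | 8 796 [-1. 47. 50.] | 12 401 [-1. -0.  1.] | 16 400 [-1.  0.  1.] | 20 423 [-1. -0.  1.] | 24 413 [-1. -0.  1.] | 28 427 [-1. -0.  1.] | 32 416 [-1. -0.  1.] | 36 441 [-1.  0.  1.] | 40 455 [-1.  0.  1.] | 
pose [0.4074 0.2684 0.0749] yaw 102.8 f [-0.7  0.3 -1.5] w 0.064 -> tool cm [-17.13 -45.68   7.49] twist None
```

View pics/w10.png

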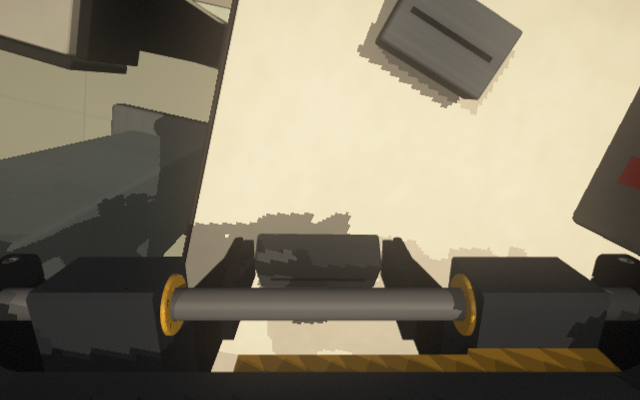

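View: small carrier in grip at (318,258) pivoted only ~45°; medium at (450,45). Ratchet it further with short up/down jerks.

```bash
python3 -m pendant '[{"jaw":0.6,"linear":[-0.5,0,-2.5],"twist":0},{"jaw":0.6,"linear":[0,0,2.3],"twist":0},{"jaw":0.6,"linear":[-0.5,0,-2.5],"twist":0},{"jaw":0.6,"linear":[0.2,0,2.3],"twist":0},{"jaw":0.6,"linear":[-0.5,0,-2.5],"twist":0},{"jaw":0.6,"linear":[0.2,0,2.3],"twist":0},{"jaw":0.6,"linear":[-0.5,0,-2.5],"twist":0},{"jaw":0.6,"linear":[0.5,0,2.3],"twist":0},{"jaw":0.6,"linear":[0,0,0],"twist":0},{"jaw":0.6,"linear":[0,0,0],"twist":0}]'
python3 - <<'E'
from h import *
prof()
E
```

```text
time: 21.48
position: [0.4087, 0.2573, 0.0818]
tool_rot: [0.624, 0.782, -0.002, -0.001]
ft_force: [0.1, -0.3, 0.7]
grip_width: 0.0522
grip_force: 0.0
-56 178 [-1. -0.  1.] | -52 300 [-1. -0.  1.] | -48 310 [-1. -0.  1.] | -44 317 [-1.  0.  1.] | -40 305 [-1. -0.  1.] | -36 321 [-1. -0.  1.] | -32 329 [-1. -0.  1.] | -28 322 [-1. -0.  1.] | -24 337 [-1. -0.  1.] | -20 316 [-1. -0.  1.] | -16 125 [-1. -0.  1.] | -12 114 [-1. -0.  1.] | -8 118 [-1. -0.  1.] | -4 348 [-1. 29. 31.] | 0 416 [-1. 30. 31.] | 4 422 [-1. 30. 31.] | 8 441 [-1. 30. 31.] | 12 697 [-1. 27. 31.] | 16 801 [-1.  6. 27.] | 20 389 [-1.  0.  1.] | 24 399 [-1. -0.  1.] | 28 394 [-1. -0.  1.] | 32 415 [-1. -0.  1.] | 36 420 [-1. -0.  1.] | 40 434 [-1. -0.  1.] | 
pose [0.4092 0.2575 0.0825] yaw 102.8 f [ 0.6 -1.1  0.3] w 0.0523 -> tool cm [-16.01 -45.62   8.25] twist None
```

Slipped, but it now stands on its edge (30 mm tall). Look from above.

```bash
python3 -m pendant '[{"jaw":1,"linear":[0,0,-3],"twist":0},{"jaw":1,"linear":[0,0,-4],"twist":0},{"jaw":1,"linear":[0,0,-2],"twist":0},{"jaw":1,"linear":[0,0,0],"twist":0},{"jaw":1,"linear":[0,0,0],"twist":0},{"jaw":1,"linear":[0,0,0],"twist":0}]'
python3 - <<'E'
from h import *
c=cam('wrist'); cv2.imwrite('pics/w11.png',c['color']); carriers(c,.024,.04,lim=((.34,.2),(.5,.46)));carriers(c,.015,.024,lim=((.34,.3),(.5,.46))); go(0,0,0)
E
```

```text
time: 22.03
position: [0.4091, 0.2574, 0.173]
tool_rot: [0.624, 0.782, -0.0, -0.0]
ft_force: [0.0, 1.0, 0.1]
grip_width: 0.0828
grip_force: 0.0
carrier [287. 181.] 1813 ctr [383.4 257.3] size [63.4 20.7] long-axis deg 8.8 z [0.0279 0.0298 0.031 ] bright 103.0
carrier [408.  37.] 4552 ctr [451.2 388.3] size [40.3 64.3] long-axis deg -16.3 z [0.0185 0.0199 0.0212] bright 99.0
pose [0.4088 0.2573 0.1723] yaw 102.8 f [ 0.4 -0.7  0.7] w 0.0842 -> tool cm [-16.01 -45.58  17.23] twist None
```

View pics/w11.png

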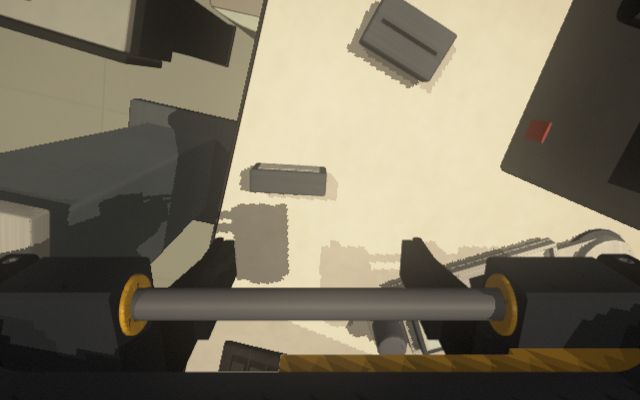

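View: small stands at (288,180) with the white panel on its far (left) side, as wanted; medium at (408,37). Grip it near the top and roll it over to the right.

```bash
python3 -m pendant '[{"jaw":1,"linear":[0.57,-2.5,0],"twist":0},{"jaw":1,"linear":[0,0,3],"twist":4},{"jaw":1,"linear":[0,0,3],"twist":0},{"jaw":1,"linear":[0,0,3],"twist":0},{"jaw":1,"linear":[0,0,2.5],"twist":0},{"jaw":1,"linear":[0,0,2.2],"twist":0},{"jaw":1,"linear":[0,0,0],"twist":0},{"jaw":0.6,"linear":[0,0,0],"twist":0},{"jaw":0.6,"linear":[0,0,0],"twist":0},{"jaw":0.6,"linear":[0,0,0],"twist":0},{"jaw":0.6,"linear":[0,0,0],"twist":0},{"jaw":0.6,"linear":[0,0,0],"twist":0}]' 4
python3 -m pendant '[{"jaw":0.6,"linear":[-0.5,0,-0.1],"twist":0},{"jaw":0.6,"linear":[-0.6,0,0],"twist":0},{"jaw":0.6,"linear":[-0.7,0,0.15],"twist":0},{"jaw":0.6,"linear":[-0.6,0,0.35],"twist":0},{"jaw":0.6,"linear":[-0.5,0,0.5],"twist":0},{"jaw":0.6,"linear":[-0.4,0,0.4],"twist":0},{"jaw":0.6,"linear":[0,0,0],"twist":0},{"jaw":1,"linear":[0,0,0],"twist":0},{"jaw":1,"linear":[0,0,0],"twist":0},{"jaw":1,"linear":[0,0,0],"twist":0}]' 3
python3 -m pendant '[{"jaw":1,"linear":[0,0,-3],"twist":0},{"jaw":1,"linear":[0,0,-4],"twist":0},{"jaw":1,"linear":[0,0,-4],"twist":0},{"jaw":1,"linear":[0,0,-2],"twist":0},{"jaw":1,"linear":[0,0,0],"twist":0},{"jaw":1,"linear":[0,0,0],"twist":0}]'
python3 - <<'E'
from h import *
c=cam('wrist'); cv2.imwrite('pics/w12.png',c['color']); carriers(c,.012,.04,lim=((.33,.15),(.49,.46))); go(0,0,0)
E
```

```text
time: 23.08
position: [0.3847, 0.2579, 0.0369]
tool_rot: [0.651, 0.759, 0.001, 0.001]
ft_force: [0.4, 0.1, 3.4]
grip_width: 0.0638
grip_force: 4.0
time: 23.92
position: [0.3889, 0.2251, 0.0225]
tool_rot: [0.651, 0.759, -0.0, -0.0]
ft_force: [0.5, 0.4, 0.5]
grip_width: 0.0766
grip_force: 0.0
time: 24.42
position: [0.3896, 0.2255, 0.1539]
tool_rot: [0.65, 0.76, 0.001, 0.001]
ft_force: [-0.6, -0.2, -0.3]
grip_width: 0.0869
grip_force: 0.0
carrier [448.  11.] 1377 ctr [456.7 368. ] size [52.9 19.6] long-axis deg 8.0 z [0.0145 0.0197 0.0211] bright 90.0
carrier [316. 199.] 2844 ctr [390.2 218. ] size [64.  30.3] long-axis deg 8.7 z [0.0173 0.0201 0.0215] bright 162.0
pose [0.3887 0.2252 0.1527] yaw 98.9 f [-0.9  0.  -0.9] w 0.0868 -> tool cm [-16.26 -41.88  15.27] twist None
```

Small is window-up (bright 162) at (390,218). Grasp it and carry it to the small pocket.

```bash
python3 -m pendant '[{"jaw":1,"linear":[-0.74,0,0],"twist":0.2},{"jaw":1,"linear":[0,0,3],"twist":0},{"jaw":1,"linear":[0,0,3],"twist":0},{"jaw":1,"linear":[0,0,3],"twist":0},{"jaw":1,"linear":[0,0,2.2],"twist":0},{"jaw":1,"linear":[0,0,1.2],"twist":0},{"jaw":1,"linear":[0,0,0],"twist":0},{"jaw":0.6,"linear":[0,0,0],"twist":0},{"jaw":0.6,"linear":[0,0,0],"twist":0},{"jaw":0.6,"linear":[0,0,0],"twist":0},{"jaw":0.6,"linear":[0,0,0],"twist":0},{"jaw":0.6,"linear":[0,0,0],"twist":0}]' 20
python3 -m pendant '[{"jaw":0.6,"linear":[0,0,-2],"twist":0},{"jaw":0.6,"linear":[0,0,-3],"twist":0},{"jaw":0.6,"linear":[0,0,-4],"twist":0},{"jaw":0.6,"linear":[0,0,-3],"twist":6.7},{"jaw":0.6,"linear":[0,0,0],"twist":6.7},{"jaw":0.6,"linear":[0,0,0],"twist":6.7},{"jaw":0.6,"linear":[0,0,0],"twist":6.7},{"jaw":0.6,"linear":[0,0,0],"twist":6.7},{"jaw":0.6,"linear":[0,0,0],"twist":6.7},{"jaw":0.6,"linear":[0,0,0],"twist":6.7},{"jaw":0.6,"linear":[0,0,0],"twist":6.7},{"jaw":0.6,"linear":[0,0,0],"twist":6.7}]'
python3 - <<'E'
from h import *
go(.6344,.209,.15,31.6)
P=np.load('top0.npy').reshape(-1,3); Q=P[(P[:,2]>.05)&(P[:,2]<.2)&(P[:,1]>.28)&(P[:,1]<.32)&(P[:,0]>.54)&(P[:,0]<.85)]; print('box side y',np.percentile(Q[:,1],[1,5,50]).round(3),'front x',np.percentile(Q[:,0],[1,5]).round(3))
E
```

```text
time: 25.47
position: [0.3908, 0.2179, 0.0296]
tool_rot: [0.652, 0.758, 0.001, 0.0]
ft_force: [0.1, 0.0, 1.6]
grip_width: 0.0636
grip_force: 20.0
time: 26.47
position: [0.39, 0.2177, 0.1492]
tool_rot: [0.945, 0.326, 0.0, 0.0]
ft_force: [0.3, -0.3, -1.1]
grip_width: 0.0638
grip_force: 20.0
pose [0.39   0.2177 0.1492] yaw 38.0 f [ 0.3 -0.3 -1.1] w 0.0638 -> tool cm [18.72 15.74 -0.08] twist 6.4
box side y [0.282 0.289 0.3  ] front x [0.559 0.563]
```

The gripper body would hit the supply box at the small pocket with this grip, so I set it down and regrip across its 30 mm width.

```bash
python3 -m pendant '[{"jaw":0.6,"linear":[0,0,3],"twist":0},{"jaw":0.6,"linear":[0,0,3],"twist":0},{"jaw":0.6,"linear":[0,0,3],"twist":0},{"jaw":0.6,"linear":[0,0,2],"twist":0},{"jaw":0.6,"linear":[0,0,0.9],"twist":0},{"jaw":0.6,"linear":[0,0,0],"twist":0},{"jaw":1,"linear":[0,0,0],"twist":0},{"jaw":1,"linear":[0,0,0],"twist":0},{"jaw":1,"linear":[0,0,0],"twist":0},{"jaw":1,"linear":[0,0,-2],"twist":0},{"jaw":1,"linear":[0,0,-3],"twist":0},{"jaw":1,"linear":[0,0,-3],"twist":0}]'
python3 -m pendant '[{"jaw":1,"linear":[0,0,0],"twist":-7.1},{"jaw":1,"linear":[0,0,0],"twist":-7.1},{"jaw":1,"linear":[0,0,0],"twist":-7.1},{"jaw":1,"linear":[0,0,0],"twist":-7.1},{"jaw":1,"linear":[0,0,0],"twist":-7.1},{"jaw":1,"linear":[0,0,0],"twist":-7.1},{"jaw":1,"linear":[0,0,0],"twist":-7.1},{"jaw":1,"linear":[0,0,0],"twist":-7.1},{"jaw":1,"linear":[0,0,0],"twist":-7.1},{"jaw":1,"linear":[0,0,0],"twist":-7.1},{"jaw":1,"linear":[0,0,0],"twist":-7.1},{"jaw":1,"linear":[0,0,0],"twist":-7.1}]'
python3 -m pendant '[{"jaw":1,"linear":[0,0,-3],"twist":-4.8},{"jaw":1,"linear":[0,0,0],"twist":0},{"jaw":1,"linear":[0,0,0],"twist":0}]'
python3 - <<'E'
from h import *
c=cam('wrist'); carriers(c,.012,.04,lim=((.33,.15),(.49,.33))); go(.396,.210,.032,128)
E
```

```text
time: 27.47
position: [0.3898, 0.2176, 0.1109]
tool_rot: [0.945, 0.328, -0.001, -0.0]
ft_force: [-0.3, 0.6, -0.2]
grip_width: 0.086
grip_force: 0.0
time: 28.47
position: [0.3906, 0.2179, 0.1107]
tool_rot: [0.47, 0.882, 0.001, 0.001]
ft_force: [0.1, -0.6, -1.0]
grip_width: 0.087
grip_force: 0.0
time: 28.72
position: [0.3915, 0.2181, 0.1414]
tool_rot: [0.436, 0.9, 0.002, 0.002]
ft_force: [0.3, 1.0, -0.3]
grip_width: 0.0872
grip_force: 0.0
carrier [315. 192.] 3024 ctr [389.8 217.5] size [29.9 64.1] long-axis deg -51.5 z [0.0184 0.0201 0.0214] bright 159.0
pose [0.3907 0.2179 0.1407] yaw 128.3 f [-0.3 -0.1 -0.5] w 0.0871 -> tool cm [-0.95 -0.08 10.87] twist 0.3
```

```bash
python3 -m pendant '[{"jaw":1,"linear":[-0.95,0,1],"twist":0},{"jaw":1,"linear":[0,0,3],"twist":0},{"jaw":1,"linear":[0,0,3],"twist":0},{"jaw":0.6,"linear":[0,0,3],"twist":0},{"jaw":0.5,"linear":[0,0,1.1],"twist":0},{"jaw":0.2,"linear":[0,0,0],"twist":0},{"jaw":0.2,"linear":[0,0,0],"twist":0},{"jaw":0.2,"linear":[0,0,0],"twist":0},{"jaw":0.2,"linear":[0,0,0],"twist":0},{"jaw":0.2,"linear":[0,0,0],"twist":0},{"jaw":0.2,"linear":[0,0,0],"twist":0}]' 25
python3 -m pendant '[{"jaw":0.2,"linear":[0,0,0],"twist":0},{"jaw":0.2,"linear":[0,0,-2],"twist":0},{"jaw":0.2,"linear":[0,0,-3],"twist":0},{"jaw":0.2,"linear":[0,0,-4],"twist":0},{"jaw":0.2,"linear":[0,0,-3],"twist":0},{"jaw":0.2,"linear":[0,0,0],"twist":3.4},{"jaw":0.2,"linear":[0,0,0],"twist":3.4},{"jaw":0.2,"linear":[0,0,0],"twist":0},{"jaw":0.2,"linear":[0,0,0],"twist":0}]'
python3 - <<'E'
from h import *
go(.6396,.2005,.15,121.6)
E
```

```text
time: 29.68
position: [0.3968, 0.2105, 0.0297]
tool_rot: [0.436, 0.9, 0.001, 0.001]
ft_force: [-0.6, 0.1, 0.1]
grip_width: 0.0417
grip_force: 0.0
time: 30.43
position: [0.396, 0.2103, 0.149]
tool_rot: [0.488, 0.873, 0.0, 0.0]
ft_force: [0.3, 0.2, -0.9]
grip_width: 0.0175
grip_force: 0.0
pose [0.396  0.2103 0.149 ] yaw 121.6 f [ 0.3  0.2 -0.9] w 0.0175 -> tool cm [-13.6   20.23  -0.1 ] twist 0.0
```

The fingers hadn't closed when I lifted; reopen and redo.

```bash
python3 -m pendant '[{"jaw":0.7,"linear":[0,0,0],"twist":-3.4},{"jaw":0.7,"linear":[0,0,0],"twist":-3.4},{"jaw":0.7,"linear":[0,0,0],"twist":0},{"jaw":0.7,"linear":[0,0,0],"twist":0},{"jaw":0.7,"linear":[0,0,0],"twist":0},{"jaw":0.7,"linear":[0,0,0],"twist":0}]'
python3 - <<'E'
from h import *
c=cam('wrist'); cv2.imwrite('pics/w13.png',c['color']); carriers(c,.012,.05,lim=((.33,.15),(.49,.33))); go(.396,.210,.032,128.5)
E
```

```text
time: 30.93
position: [0.3961, 0.2103, 0.1485]
tool_rot: [0.436, 0.9, -0.0, -0.0]
ft_force: [0.4, -0.2, 0.3]
grip_width: 0.0495
grip_force: 0.0
carrier [317. 179.] 2957 ctr [389.6 217.3] size [30.  63.9] long-axis deg -51.5 z [0.0185 0.0201 0.0215] bright 174.0
pose [0.3961 0.2103 0.1486] yaw 128.3 f [ 0.5 -0.8  0.6] w 0.0533 -> tool cm [-1.000e-02 -3.000e-02  1.166e+01] twist -0.2
```

```bash
python3 -m pendant '[{"jaw":0.6,"linear":[0,0,3],"twist":0},{"jaw":0.6,"linear":[0,0,3],"twist":0},{"jaw":0.6,"linear":[0,0,3],"twist":0},{"jaw":0.5,"linear":[0,0,2],"twist":0},{"jaw":0.5,"linear":[0,0,0.9],"twist":0},{"jaw":0.2,"linear":[0,0,0],"twist":0},{"jaw":0.2,"linear":[0,0,0],"twist":0},{"jaw":0.2,"linear":[0,0,0],"twist":0},{"jaw":0.2,"linear":[0,0,0],"twist":0},{"jaw":0.2,"linear":[0,0,0],"twist":0},{"jaw":0.2,"linear":[0,0,0],"twist":0},{"jaw":0.2,"linear":[0,0,0],"twist":0}]' 25
python3 -m pendant '[{"jaw":0.2,"linear":[0,0,0],"twist":0},{"jaw":0.2,"linear":[0,0,0],"twist":0},{"jaw":0.2,"linear":[0,0,-2],"twist":0},{"jaw":0.2,"linear":[0,0,-3],"twist":0},{"jaw":0.2,"linear":[0,0,-4],"twist":0},{"jaw":0.2,"linear":[0,0,-3],"twist":0},{"jaw":0.2,"linear":[0,0,0],"twist":3.4},{"jaw":0.2,"linear":[0,0,0],"twist":3.4},{"jaw":0.2,"linear":[0,0,0],"twist":0},{"jaw":0.2,"linear":[0,0,0],"twist":0}]'
python3 - <<'E'
from h import *
go(.6396,.2005,.15,121.6)
E
```

```text
time: 31.98
position: [0.3968, 0.2105, 0.0306]
tool_rot: [0.436, 0.9, 0.001, 0.001]
ft_force: [-0.8, 0.1, 5.6]
grip_width: 0.0295
grip_force: 25.0
time: 32.82
position: [0.3958, 0.2102, 0.1498]
tool_rot: [0.488, 0.873, -0.0, -0.0]
ft_force: [0.5, 0.3, -0.7]
grip_width: 0.0294
grip_force: 25.0
pose [0.3958 0.2102 0.1498] yaw 121.6 f [ 0.5  0.3 -0.7] w 0.0294 -> tool cm [-1.361e+01  2.025e+01 -2.000e-02] twist 0.0
```

```bash
python3 -m pendant '[{"jaw":0.2,"linear":[-1.95,2.89,0],"twist":0},{"jaw":0.2,"linear":[-1.95,2.89,0],"twist":0},{"jaw":0.2,"linear":[-1.95,2.89,0],"twist":0},{"jaw":0.2,"linear":[-1.95,2.89,0],"twist":0},{"jaw":0.2,"linear":[-1.95,2.89,0],"twist":0},{"jaw":0.2,"linear":[-1.95,2.89,0],"twist":0},{"jaw":0.2,"linear":[-1.9,2.89,0],"twist":0},{"jaw":0.2,"linear":[0,0,2],"twist":0},{"jaw":0.2,"linear":[0,0,3],"twist":0},{"jaw":0.2,"linear":[0,0,2],"twist":0},{"jaw":0.2,"linear":[0,0,0],"twist":0},{"jaw":0.2,"linear":[0,0,0],"twist":0}]'
python3 - <<'E'
from h import *
go(.6394,.2008,.0425,121.6)
c=cam('wrist'); cv2.imwrite('pics/w14.png',c['color'])
E
```

```text
time: 33.82
position: [0.6381, 0.1999, 0.0774]
tool_rot: [0.488, 0.873, -0.002, -0.002]
ft_force: [0.6, -0.2, -1.1]
grip_width: 0.0296
grip_force: 25.0
pose [0.6381 0.1999 0.0774] yaw 121.6 f [ 0.6 -0.2 -1.1] w 0.0296 -> tool cm [0.01 0.16 3.49] twist -0.0
```

View pics/w14.png

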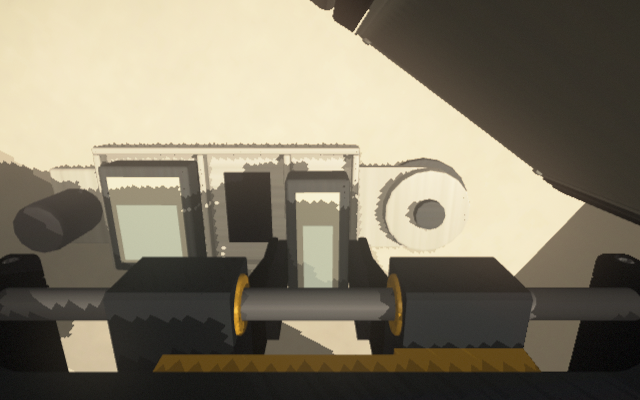

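View: small carrier in grip at (318,235) over its pocket, hub (428,212), large seated (150,215).

```bash
python3 -m pendant '[{"jaw":0.2,"linear":[0,0.16,1],"twist":0},{"jaw":0.2,"linear":[0,0,1.2],"twist":0},{"jaw":0.2,"linear":[0,0,0.8],"twist":0},{"jaw":0.2,"linear":[0,0,0.5],"twist":0},{"jaw":0.2,"linear":[0,0,0],"twist":0},{"jaw":0.45,"linear":[0,0,0],"twist":0},{"jaw":0.45,"linear":[0,0,0],"twist":0},{"jaw":0.45,"linear":[0,0,0],"twist":0},{"jaw":0.45,"linear":[0,0,-1],"twist":0},{"jaw":0.45,"linear":[0,0,-3],"twist":0},{"jaw":0.45,"linear":[-1,-1,-4],"twist":0},{"jaw":0.45,"linear":[-2,-2,-4],"twist":0}]'
python3 -m pendant '[{"jaw":1,"linear":[-2,-2,-2],"twist":0},{"jaw":1,"linear":[0,0,0],"twist":0},{"jaw":1,"linear":[0,0,0],"twist":0}]'
python3 - <<'E'
from h import *
c=cam('wrist'); inpocket(c); t=cam('top'); carriers(t,lim=((.35,.25),(.53,.45))); go(.445,.369,.2,73.7)
E
```

```text
time: 34.87
position: [0.6329, 0.1658, 0.1605]
tool_rot: [0.487, 0.873, 0.001, 0.001]
ft_force: [0.5, 0.2, 1.0]
grip_width: 0.0393
grip_force: 0.0
time: 35.12
position: [0.6268, 0.1355, 0.1812]
tool_rot: [0.489, 0.872, 0.001, 0.002]
ft_force: [-0.4, -0.0, 0.6]
grip_width: 0.0519
grip_force: 0.0
S 2999 off n,t [ 0.5 -0.4] size [30.2 63.9] ang 89.5 z [0.0305 0.0321 0.0335] bright 176.0
M empty 0
L 4932 off n,t [ 1.1 -1.1] size [62.7 50.4] ang 0.3 z [0.031  0.0324 0.0337] bright 189.0
carrier [211. 225.] 277 ctr [449.6 386.5] size [41.2 62.8] long-axis deg -16.6 z [0.016  0.0197 0.0238] bright 90.0
pose [0.6254 0.1369 0.1782] yaw 121.5 f [-0.1  0.3 -0.2] w 0.0596 -> tool cm [29.22 -3.25 -2.18] twist 47.8
```

Small seated perfectly. Now the medium, gripping its right edge (away from the supply box).

```bash
python3 -m pendant '[{"jaw":1,"linear":[0,0,-2],"twist":6.83},{"jaw":1,"linear":[0,0,-2],"twist":6.83},{"jaw":1,"linear":[0,0,0],"twist":6.83},{"jaw":1,"linear":[0,0,0],"twist":6.83},{"jaw":1,"linear":[0,0,0],"twist":6.83},{"jaw":1,"linear":[0,0,0],"twist":6.83},{"jaw":1,"linear":[0,0,0],"twist":6.83},{"jaw":1,"linear":[0,0,0],"twist":0}]'
python3 -m pendant '[{"jaw":1,"linear":[2.14,-2.97,0],"twist":0},{"jaw":1,"linear":[2.14,-2.97,0],"twist":0},{"jaw":1,"linear":[2.14,-2.97,0],"twist":0},{"jaw":1,"linear":[2.14,-2.97,0],"twist":0},{"jaw":1,"linear":[2.14,-2.97,0],"twist":0},{"jaw":1,"linear":[2.14,-2.97,0],"twist":0},{"jaw":1,"linear":[2.14,-2.97,0],"twist":0},{"jaw":1,"linear":[2.14,-2.97,0],"twist":0},{"jaw":1,"linear":[0,0,0],"twist":0},{"jaw":1,"linear":[0,0,0],"twist":0}]' 3
python3 - <<'E'
from h import *
c=cam('wrist'); carriers(c,lim=((.35,.25),(.53,.45))); go(.4453,.368,.032,73.7)
E
```

```text
time: 35.88
position: [0.6249, 0.1378, 0.2163]
tool_rot: [0.8, 0.6, -0.001, -0.001]
ft_force: [-0.4, -0.5, 0.9]
grip_width: 0.0873
grip_force: 0.0
time: 36.72
position: [0.4434, 0.3694, 0.2171]
tool_rot: [0.798, 0.603, -0.001, -0.0]
ft_force: [0.6, 0.1, 0.1]
grip_width: 0.0869
grip_force: 0.0
carrier [219. 128.] 836 ctr [366.  435.1] size [31.9 29.8] long-axis deg 0.1 z [0.0135 0.0147 0.016 ] bright 187.0
carrier [320. 152.] 2698 ctr [451.5 388.7] size [39.8 63.5] long-axis deg -16.4 z [0.0185 0.0199 0.0211] bright 112.0
pose [0.4447 0.3684 0.2173] yaw 74.0 f [ 0.4 -0.4  0. ] w 0.087 -> tool cm [-0.02  0.07 18.53] twist 0.3
```

```bash
python3 -m pendant '[{"jaw":1,"linear":[0,0.06,4],"twist":0.2},{"jaw":1,"linear":[0,0,4],"twist":0},{"jaw":1,"linear":[0,0,4],"twist":0},{"jaw":1,"linear":[0,0,3],"twist":0},{"jaw":1,"linear":[0,0,2],"twist":0},{"jaw":1,"linear":[0,0,1.4],"twist":0},{"jaw":0.6,"linear":[0,0,0],"twist":0},{"jaw":0.6,"linear":[0,0,0],"twist":0},{"jaw":0.6,"linear":[0,0,0],"twist":0},{"jaw":0.6,"linear":[0,0,0],"twist":0},{"jaw":0.6,"linear":[0,0,0],"twist":0},{"jaw":0.6,"linear":[0,0,0],"twist":0}]' 3
python3 -m pendant '[{"jaw":0.6,"linear":[0,0,0],"twist":0},{"jaw":0.6,"linear":[0,0,-0.8],"twist":0},{"jaw":0.6,"linear":[0,0,-0.8],"twist":0},{"jaw":0.6,"linear":[0,0,-0.8],"twist":0},{"jaw":0.6,"linear":[0,0,-0.8],"twist":0},{"jaw":0.6,"linear":[0,0,-0.8],"twist":0},{"jaw":0.6,"linear":[0,0,-0.8],"twist":0},{"jaw":0.6,"linear":[0,0,-0.8],"twist":0},{"jaw":0.6,"linear":[0,0,0],"twist":0}]'
python3 -c "
from h import *
c=prof(); cv2.imwrite('pics/w15.png',c['color'])"
```

```text
time: 37.77
position: [0.4471, 0.3676, 0.0353]
tool_rot: [0.801, 0.599, 0.001, 0.0]
ft_force: [1.5, -0.1, 1.8]
grip_width: 0.0638
grip_force: 3.0
time: 38.52
position: [0.4472, 0.368, 0.092]
tool_rot: [0.801, 0.599, 0.002, 0.0]
ft_force: [-0.0, 0.6, -0.7]
grip_width: 0.063
grip_force: 3.0
-56 277 [-1. -0.  1.] | -52 245 [-1.  0.  1.] | -48 4 [1. 1. 1.] | -12 267 [68. 69. 70.] | -8 430 [70. 71. 72.] | -4 450 [72. 73. 74.] | 0 481 [74. 75. 76.] | 4 890 [72. 75. 77.] | 8 1252 [-0. 69. 73.] | 12 1381 [-1. 60. 65.] | 16 1308 [-1. 52. 57.] | 20 1095 [-1. 44. 49.] | 24 372 [-1.  0.  1.] | 28 369 [-1. -0.  1.] | 32 363 [-1. -0.  1.] | 36 380 [-1.  0.  1.] | 40 394 [-1.  0.  1.] | 
pose [0.4469 0.3678 0.0912] yaw 73.5 f [-0.1 -0.5 -0.3] w 0.0634 -> tool cm [-47.95 -32.42   9.12] twist None
```

```bash
python3 -m pendant '[{"jaw":0.6,"linear":[-1.5,0,0],"twist":0},{"jaw":0.6,"linear":[-1.8,0,0.5],"twist":0},{"jaw":0.6,"linear":[-1.2,0,1],"twist":0},{"jaw":0.6,"linear":[-0.5,0,1],"twist":0},{"jaw":0.6,"linear":[0,0,0.8],"twist":0},{"jaw":0.6,"linear":[0.7,0,0.1],"twist":0},{"jaw":0.6,"linear":[0.7,0,0.1],"twist":0},{"jaw":0.6,"linear":[0.5,0,0.2],"twist":0},{"jaw":0.6,"linear":[0.5,0,0.2],"twist":0},{"jaw":0.6,"linear":[0,0,0],"twist":0}]' 3
python3 -c "
from h import *
c=prof(); cv2.imwrite('pics/w16.png',c['color'])"
```

```text
time: 39.4
position: [0.4398, 0.3443, 0.0513]
tool_rot: [0.801, 0.599, 0.001, 0.0]
ft_force: [1.0, 0.7, -0.2]
grip_width: 0.064
grip_force: 3.0
-12 404 [40. 41. 42.] | -8 673 [40. 41. 42.] | -4 685 [40. 41. 41.] | 0 691 [39. 40. 41.] | 4 3082 [-0. 26. 40.] | 8 480 [-1.  0.  1.] | 12 495 [-1.  0.  1.] | 16 491 [-1.  0.  1.] | 20 506 [-1. -0.  1.] | 24 498 [-1.  0.  1.] | 28 522 [-1.  0.  1.] | 32 535 [-1.  0.  1.] | 36 541 [-1.  0.  1.] | 40 549 [-1.  0.  1.] | 
pose [0.4396 0.3437 0.0512] yaw 73.6 f [0.9 0.5 0.4] w 0.0642 -> tool cm [-45.38 -32.46   5.12] twist None
```

Upright; roll it over to the left.

```bash
python3 -m pendant '[{"jaw":0.6,"linear":[0.65,0,0],"twist":0},{"jaw":0.6,"linear":[0.65,0,0],"twist":0},{"jaw":0.6,"linear":[0.5,0,0.15],"twist":0},{"jaw":0.6,"linear":[0.5,0,0.15],"twist":0},{"jaw":0.6,"linear":[0.4,0,0.25],"twist":0},{"jaw":0.6,"linear":[0.4,0,0.25],"twist":0},{"jaw":0.6,"linear":[0.35,0,0.4],"twist":0},{"jaw":0.6,"linear":[0.35,0,0.4],"twist":0},{"jaw":0.6,"linear":[0.2,0,0.5],"twist":0},{"jaw":0.6,"linear":[0.2,0,0.5],"twist":0},{"jaw":0.6,"linear":[0,0,0],"twist":0}]' 3
python3 -m pendant '[{"jaw":1,"linear":[0,0,0],"twist":0},{"jaw":1,"linear":[0,0,0],"twist":0},{"jaw":1,"linear":[0,0,0],"twist":0},{"jaw":1,"linear":[0,0,-1.5],"twist":0},{"jaw":1,"linear":[0,0,-4],"twist":0},{"jaw":1,"linear":[0,0,-4],"twist":0},{"jaw":1,"linear":[-0.5,0,-4],"twist":0},{"jaw":1,"linear":[-0.5,0,0],"twist":0},{"jaw":1,"linear":[0,0,0],"twist":0},{"jaw":1,"linear":[0,0,0],"twist":0}]'
python3 -c "
from h import *
c=cam('wrist'); cv2.imwrite('pics/w17.png',c['color']);carriers(c,.012,.06,lim=((.36,.25),(.53,.45))); go(.4453,.368,.029,73.7)"
```

```text
time: 40.37
position: [0.4503, 0.3824, 0.0236]
tool_rot: [0.801, 0.599, -0.001, 0.0]
ft_force: [-0.0, 0.3, -1.1]
grip_width: 0.064
grip_force: 3.0
time: 41.2
position: [0.4474, 0.3726, 0.1602]
tool_rot: [0.801, 0.598, -0.0, -0.0]
ft_force: [-0.3, -0.3, -0.2]
grip_width: 0.0868
grip_force: 0.0
carrier [202. 139.] 742 ctr [371.1 435.8] size [28.3 22.2] long-axis deg 89.9 z [0.0136 0.0147 0.0159] bright 187.0
carrier [317. 196.] 3537 ctr [445.3 365.7] size [39.9 64.1] long-axis deg -16.4 z [0.0182 0.0203 0.0216] bright 183.0
pose [0.447  0.3725 0.1592] yaw 73.5 f [-0.1 -0.5 -0. ] w 0.0872 -> tool cm [-0.48 -0.04 13.02] twist -0.2
```

Medium window-up at (445,366). Grasp centred.

```bash
python3 -m pendant '[{"jaw":1,"linear":[-0.7,0,1],"twist":0},{"jaw":1,"linear":[0,0,3],"twist":0},{"jaw":1,"linear":[0,0,3],"twist":0},{"jaw":1,"linear":[0,0,3],"twist":0},{"jaw":1,"linear":[0,0,2],"twist":0},{"jaw":1,"linear":[0,0,1],"twist":0},{"jaw":0.6,"linear":[0,0,0],"twist":0},{"jaw":0.6,"linear":[0,0,0],"twist":0},{"jaw":0.6,"linear":[0,0,0],"twist":0},{"jaw":0.6,"linear":[0,0,0],"twist":0},{"jaw":0.6,"linear":[0,0,0],"twist":0},{"jaw":0.6,"linear":[0,0,0],"twist":0}]' 20
python3 -m pendant '[{"jaw":0.6,"linear":[0,0,0],"twist":0},{"jaw":0.6,"linear":[0,0,-2],"twist":0},{"jaw":0.6,"linear":[0,0,-4],"twist":0},{"jaw":0.6,"linear":[0,0,-4],"twist":0},{"jaw":0.6,"linear":[-1,0,-4],"twist":0},{"jaw":0.6,"linear":[-3,0,-4],"twist":0},{"jaw":0.6,"linear":[-4,0,0],"twist":0},{"jaw":0.6,"linear":[-4,0,0],"twist":0},{"jaw":0.6,"linear":[-3,0,0],"twist":0},{"jaw":0.6,"linear":[0,0,0],"twist":7},{"jaw":0.6,"linear":[0,0,0],"twist":7},{"jaw":0.6,"linear":[0,0,0],"twist":7}]'
python3 -m pendant '[{"jaw":0.6,"linear":[0,0,0],"twist":7},{"jaw":0.6,"linear":[0,0,0],"twist":7},{"jaw":0.6,"linear":[0,0,0],"twist":7},{"jaw":0.6,"linear":[0,0,0],"twist":0},{"jaw":0.6,"linear":[0,0,0],"twist":0}]'
python3 -c "
from h import *
c=cam('wrist'); inpocket(c); go(.5961,.1854,.09,31.6)"
```

```text
time: 42.25
position: [0.4467, 0.3669, 0.0314]
tool_rot: [0.801, 0.598, 0.001, 0.0]
ft_force: [0.1, 0.0, 2.9]
grip_width: 0.0637
grip_force: 20.0
time: 43.25
position: [0.4043, 0.2265, 0.2037]
tool_rot: [0.898, 0.439, 0.0, 0.0]
ft_force: [0.9, 0.2, -1.7]
grip_width: 0.0637
grip_force: 20.0
time: 43.67
position: [0.4045, 0.2273, 0.2034]
tool_rot: [0.962, 0.273, -0.0, 0.0]
ft_force: [0.7, 0.9, -2.2]
grip_width: 0.0638
grip_force: 20.0
S empty 0
M empty 0
L 4741 off n,t [ 0.9 -1.7] size [64.5 50.2] ang 0.7 z [0.0304 0.0321 0.0335] bright 171.0
pose [0.4046 0.2273 0.2034] yaw 31.7 f [ 0.3  0.4 -0.7] w 0.0632 -> tool cm [14.1  13.63 11.34] twist 0.1
```

```bash
python3 -m pendant '[{"jaw":0.6,"linear":[2.37,2.27,0],"twist":0},{"jaw":0.6,"linear":[2.37,2.27,0],"twist":0},{"jaw":0.6,"linear":[2.37,2.27,0],"twist":0},{"jaw":0.6,"linear":[2.37,2.27,0],"twist":0},{"jaw":0.6,"linear":[2.37,2.27,0],"twist":0},{"jaw":0.6,"linear":[2.37,2.27,0],"twist":0},{"jaw":0.6,"linear":[0,0,3],"twist":0},{"jaw":0.6,"linear":[0,0,4],"twist":0},{"jaw":0.6,"linear":[0,0,3],"twist":0},{"jaw":0.6,"linear":[0,0,2],"twist":0},{"jaw":0.6,"linear":[0,0,0],"twist":0},{"jaw":0.6,"linear":[0,0,0],"twist":0}]'
python3 -c "
from h import *
go(.5974,.1862,.0425,31.6); prof()"
```

```text
time: 44.72
position: [0.5963, 0.1855, 0.0822]
tool_rot: [0.962, 0.272, -0.002, -0.0]
ft_force: [0.3, -0.0, -1.2]
grip_width: 0.0639
grip_force: 20.0
pose [0.5963 0.1855 0.0822] yaw 31.6 f [ 0.3 -0.  -1.2] w 0.0639 -> tool cm [ 0.13 -0.    3.97] twist -0.0
-16 44 [70. 71. 72.] | -12 630 [71. 72. 73.] | -8 654 [71. 72. 73.] | -4 675 [71. 72. 72.] | 0 673 [71. 72. 73.] | 4 1077 [12. 71. 72.] | 8 1145 [12. 71. 72.] | 12 1177 [12. 70. 72.] | 16 2089 [12. 63. 71.] | 20 194 [11. 12. 20.] | 24 540 [16. 20. 21.] | 28 58 [29. 31. 32.] | 32 499 [31. 32. 33.] | 36 523 [31. 32. 34.] | 40 562 [32. 33. 34.] | 
pose [0.5978 0.1857 0.0838] yaw 31.6 f [-0.   0.3 -0.5] w 0.0636 -> tool cm [-60.65 -15.49   8.38] twist None
```

```bash
python3 -m pendant '[{"jaw":0.6,"linear":[0.05,0,1.2],"twist":0},{"jaw":0.6,"linear":[0,0,1.2],"twist":0},{"jaw":0.6,"linear":[0,0,1],"twist":0},{"jaw":0.6,"linear":[0,0,0.5],"twist":0},{"jaw":0.6,"linear":[0,0,0],"twist":0},{"jaw":0.85,"linear":[0,0,0],"twist":0},{"jaw":0.85,"linear":[0,0,0],"twist":0},{"jaw":0.85,"linear":[0,0,0],"twist":0},{"jaw":0.85,"linear":[0,0,-1],"twist":0},{"jaw":0.85,"linear":[0,0,-3],"twist":0},{"jaw":0.85,"linear":[-2,0,-3],"twist":0},{"jaw":0.85,"linear":[-3,0,-3],"twist":0}]'
python3 -m pendant '[{"jaw":0.5,"linear":[-3,0,-3],"twist":0},{"jaw":0,"linear":[-2,0,-1],"twist":0},{"jaw":0,"linear":[0,0,0],"twist":0},{"jaw":0,"linear":[0,0,0],"twist":0}]' 10
python3 -c "
from h import *
c=cam('wrist'); cv2.imwrite('pics/w18.png',c['color']); inpocket(c); tray(c); go(.5075,.1309,.2,31.6)"
```

```text
time: 45.77
position: [0.5579, 0.1605, 0.1458]
tool_rot: [0.962, 0.272, 0.002, 0.0]
ft_force: [0.2, 0.4, 0.6]
grip_width: 0.0742
grip_force: 0.0
time: 46.1
position: [0.5135, 0.134, 0.1851]
tool_rot: [0.963, 0.271, 0.002, 0.0]
ft_force: [-0.5, -0.0, -0.4]
grip_width: 0.0552
grip_force: 0.0
S 2121 off n,t [0.5 5.8] size [63.9 17. ] ang 0.1 z [0.0303 0.0322 0.0336] bright 155.0
M 4336 off n,t [0.6 0.6] size [64.2 39.7] ang 0.2 z [0.0307 0.0323 0.0337] bright 163.0
L 4599 off n,t [ 1.3 -1.9] size [64.1 49.7] ang 0.1 z [0.0309 0.0324 0.0337] bright 168.0
post 842 [0.509  0.1317 0.0497] ((507.9582214355469, 131.22857666015625), (26.873937606811523, 26.75237464904785), 31.02791404724121)
hub 568 [0.6355 0.1991 0.0327] ((632.8511962890625, 201.53567504882812), (15.076991081237793, 34.44316101074219), 30.686344146728516)
rims 3289 0.0198 ((577.6055297851562, 173.9438934326172), (144.36151123046875, 78.14848327636719), 31.62127685546875)
pose [0.5142 0.1342 0.1842] yaw 31.5 f [-0.1 -0.1 -0.5] w 0.0509 -> tool cm [-0.74 -0.06 -1.58] twist -0.1
```

View pics/w18.png

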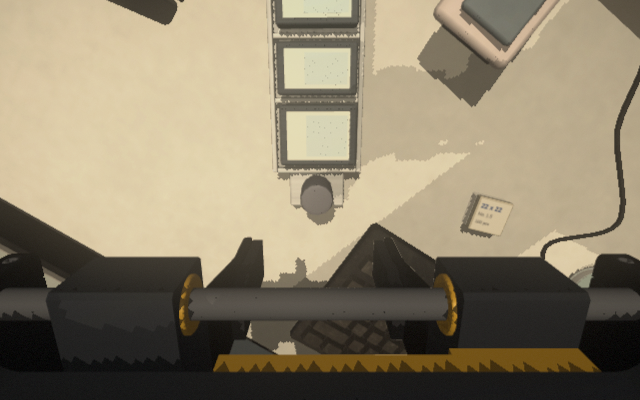

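View: all three carriers window-up in their pockets (318,10),(316,67),(316,133), post at (317,195). Now push home from the near side.

```bash
python3 -m pendant '[{"jaw":0,"linear":[-0.35,-2.3,0],"twist":0},{"jaw":0,"linear":[-0.35,-2.3,0],"twist":0},{"jaw":0,"linear":[0,0,3],"twist":0},{"jaw":0,"linear":[0,0,4],"twist":0},{"jaw":0,"linear":[0,0,4],"twist":0},{"jaw":0,"linear":[0,0,2.5],"twist":0},{"jaw":0,"linear":[0,0,1.2],"twist":0},{"jaw":0,"linear":[0,0,0],"twist":0},{"jaw":0,"linear":[0,0,0],"twist":0}]'
python3 -m pendant '[{"jaw":0,"linear":[0,0.5,0],"twist":0},{"jaw":0,"linear":[0,0.5,0],"twist":0},{"jaw":0,"linear":[0,0.5,0],"twist":0},{"jaw":0,"linear":[-0.09,0.74,0],"twist":-2},{"jaw":0,"linear":[-0.09,0.74,0],"twist":-2},{"jaw":0,"linear":[-0.09,0.74,0],"twist":-2},{"jaw":0,"linear":[-0.09,0.74,0],"twist":-2},{"jaw":0,"linear":[-0.09,0.74,0],"twist":-2},{"jaw":0,"linear":[-0.09,0.74,0],"twist":-2},{"jaw":0,"linear":[-0.09,0.74,0],"twist":-2},{"jaw":0,"linear":[-0.09,0.74,0],"twist":-2},{"jaw":0,"linear":[-0.09,0.74,0],"twist":-2}]'
python3 -c "
from h import *
a=1.0189-np.radians(18); c=np.array([.6889,.2425])-.213*np.array([np.sin(a),np.cos(a)])-.029*np.array([np.cos(a),-np.sin(a)]); go(c[0],c[1],.037,90-np.degrees(a))"
```

```text
time: 46.9
position: [0.4835, 0.1701, 0.0347]
tool_rot: [0.962, 0.272, -0.001, -0.0]
ft_force: [0.5, 0.3, 0.2]
grip_width: 0.0011
grip_force: 0.0
time: 47.9
position: [0.5281, 0.1, 0.0375]
tool_rot: [0.908, 0.419, 0.001, 0.0]
ft_force: [0.3, 1.4, 0.4]
grip_width: 0.0003
grip_force: 0.5
pose [0.5281 0.1    0.0375] yaw 49.6 f [0.3 1.4 0.4] w 0.0003 -> tool cm [-0.03  0.11  0.05] twist -0.1
```

On track; continue.

```bash
python3 -m pendant '[{"jaw":0,"linear":[-0.09,0.74,0],"twist":-2},{"jaw":0,"linear":[-0.09,0.74,0],"twist":-2},{"jaw":0,"linear":[-0.09,0.74,0],"twist":-2},{"jaw":0,"linear":[-0.09,0.74,0],"twist":-2},{"jaw":0,"linear":[-0.09,0.74,0],"twist":-2},{"jaw":0,"linear":[-0.09,0.74,0],"twist":-2},{"jaw":0,"linear":[-0.09,0.74,0],"twist":-2},{"jaw":0,"linear":[-0.09,0.74,0],"twist":-2},{"jaw":0,"linear":[-0.09,0.74,0],"twist":-2},{"jaw":0,"linear":[-0.09,0.74,0],"twist":-2},{"jaw":0,"linear":[-0.09,0.74,0],"twist":-2},{"jaw":0,"linear":[-0.09,0.74,0],"twist":-2}]'
python3 -c "
from h import *
a=1.0189-np.radians(42); c=np.array([.6889,.2425])-.213*np.array([np.sin(a),np.cos(a)])-.029*np.array([np.cos(a),-np.sin(a)]); go(c[0],c[1],.037,90-np.degrees(a))"
python3 -m pendant '[{"jaw":0,"linear":[-0.09,0.74,0],"twist":-2},{"jaw":0,"linear":[-0.09,0.74,0],"twist":-2},{"jaw":0,"linear":[-0.09,0.74,0],"twist":-2},{"jaw":0,"linear":[-0.09,0.74,0],"twist":-2},{"jaw":0,"linear":[-0.06,0.5,0],"twist":-1.3},{"jaw":0,"linear":[0,0,0],"twist":0}]'
python3 -c "
from h import *
a=.069; c=np.array([.6889,.2425])-.213*np.array([np.sin(a),np.cos(a)])-.029*np.array([np.cos(a),-np.sin(a)]); go(c[0],c[1],.037,90-np.degrees(a))"
```

```text
time: 48.9
position: [0.5991, 0.0472, 0.0375]
tool_rot: [0.801, 0.599, 0.0, 0.0]
ft_force: [-0.9, 1.0, 1.6]
grip_width: 0.0004
grip_force: 0.5
pose [0.5991 0.0472 0.0375] yaw 73.6 f [-0.9  1.   1.6] w 0.0004 -> tool cm [-0.03  0.21  0.05] twist -0.0
time: 49.4
position: [0.6332, 0.0352, 0.0374]
tool_rot: [0.75, 0.661, 0.001, 0.001]
ft_force: [0.5, 0.4, 0.6]
grip_width: 0.0004
grip_force: 0.0
pose [0.6332 0.0352 0.0374] yaw 82.8 f [0.5 0.4 0.6] w 0.0004 -> tool cm [-0.16  1.24  0.04] twist -3.3
```

Push on to the stop slowly, watching force.

```bash
python3 -m pendant '[{"jaw":0,"linear":[-0.05,0.4,0],"twist":-1},{"jaw":0,"linear":[-0.05,0.4,0],"twist":-1},{"jaw":0,"linear":[-0.05,0.4,0],"twist":-1},{"jaw":0,"linear":[0,0.2,0],"twist":0},{"jaw":0,"linear":[0,0,0],"twist":0}]'
python3 -m pendant '[{"jaw":0,"linear":[0,0.3,0],"twist":0},{"jaw":0,"linear":[0,0.3,0],"twist":0},{"jaw":0,"linear":[0,0,0],"twist":0}]'
```

```text
time: 49.82
position: [0.6459, 0.0331, 0.0364]
tool_rot: [0.732, 0.681, 0.0, 0.0]
ft_force: [0.4, -0.6, -1.4]
grip_width: 0.0006
grip_force: 0.0
time: 50.07
position: [0.6491, 0.033, 0.0359]
tool_rot: [0.732, 0.681, -0.002, -0.002]
ft_force: [-4.2, -0.9, 4.3]
grip_width: 0.0005
grip_force: 2.6
```

```bash
python3 -m pendant '[{"jaw":0,"linear":[0,0.2,0],"twist":0},{"jaw":0,"linear":[0,0.2,0],"twist":0},{"jaw":0,"linear":[0,0,0],"twist":0}]'
python3 -m pendant '[{"jaw":0,"linear":[0,0.2,0],"twist":0},{"jaw":0,"linear":[0,0,0],"twist":0}]'
```

```text
time: 50.32
position: [0.6493, 0.033, 0.0358]
tool_rot: [0.732, 0.681, -0.005, -0.005]
ft_force: [-10.7, -0.3, 8.5]
grip_width: 0.0005
grip_force: 6.0
time: 50.48
position: [0.6494, 0.033, 0.0358]
tool_rot: [0.732, 0.681, -0.006, -0.007]
ft_force: [-13.3, -1.2, 11.3]
grip_width: 0.0008
grip_force: 7.8
```

Firmly against the inner stop (13 N, no motion). Back off gently, rise and check.

```bash
python3 -m pendant '[{"jaw":0,"linear":[0,-1.0,0],"twist":0},{"jaw":0,"linear":[0,-1.5,0],"twist":0},{"jaw":0,"linear":[0,-1,-1],"twist":0},{"jaw":0,"linear":[0,0,-4],"twist":0},{"jaw":0,"linear":[0,0,-4],"twist":0},{"jaw":0,"linear":[0,0,-4],"twist":0},{"jaw":0,"linear":[0,-3,-4],"twist":0},{"jaw":0,"linear":[0,-4,0],"twist":0},{"jaw":0,"linear":[0,-3,0],"twist":0},{"jaw":0,"linear":[0,0,0],"twist":0}]'
python3 - <<'E'
from h import *
c=cam('wrist'); cv2.imwrite('pics/w19.png',c['color']); P=pts(c).reshape(-1,3)
Q=P[np.all((P>(.6,-.03,.043))&(P<(.74,.06,.053)),1)]; print('post',len(Q),np.median(Q,0).round(4),cv2.minAreaRect(Q[:,:2].astype(np.float32)*1000)[0])
r=np.array(cv2.minAreaRect(Q[:,:2].astype(np.float32)*1000)[0])/1000-[.6889,.2425]; print('angle',np.arctan2(-r[0],-r[1]),np.hypot(*r), 'tray',np.arctan2(-r[0],-r[1])-.0689)
for nm,a,b in [('gbox',(.5,-.08,.012),(.61,.02,.025))]:
    Q=P[np.all((P>a)&(P<b),1)]; print(nm,np.median(Q,0).round(4))
go(0,0,0)
E
```

```text
time: 51.32
position: [0.5196, 0.0434, 0.2003]
tool_rot: [0.732, 0.681, -0.003, -0.003]
ft_force: [-0.8, 0.3, 0.2]
grip_width: 0.0004
grip_force: 0.0
post 824 [0.6718 0.0316 0.0493] (673.2243041992188, 30.245025634765625)
angle 0.07371930313907711 0.2128330368660489 tray 0.004819303139077108
gbox [ 0.5692 -0.0179  0.0191]
pose [0.5238 0.0427 0.2006] yaw 85.8 f [-0.2  0.2 -0.2] w 0.0006 -> tool cm [ -8.05 -51.93  20.06] twist None
```

View pics/w19.png

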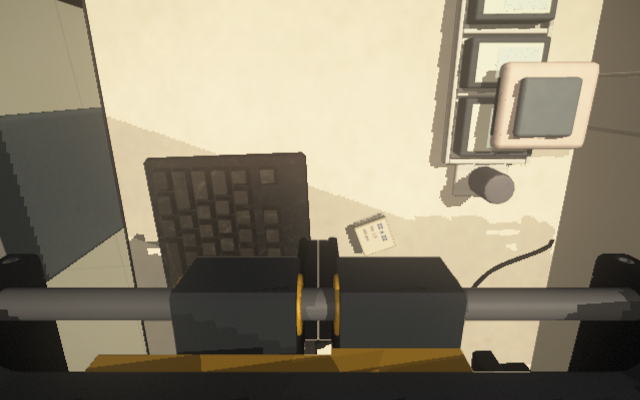

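Tray is home (post at (492,185), carriers seated window-up and partly under the hood), and the glass box has not moved.

```bash
python3 -c "
from rig import robot
print(robot.hand_in())"
```

```text
the job is handed in; nothing more can be done
None
```

The job is handed in: all three carriers lie window-up in their own pockets, the tray is pushed home against its inner stop, and the glass box measured unmoved (the dishes and tub were not re-measured, but nothing went near them).

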